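# Make up a sanding drum on the bench spindle

## Robot

A 6-joint arm with a two-finger parallel gripper is mounted at the origin on a cart in front of the work surface, level with it; the furniture and walls round the work are solid. World frame = base frame: x ahead of the robot, y to its left, z up, the work surface at z = 0. Lengths are in mm, angles in rad, forces in N, time in s.
With the tool pointing down it reaches from about 350 to 725 mm from the base axis. Payload 6 kg.
Tool frame: the origin (TCP) lies at the very end of the fingers, on their centre line; the grasp point (between the pads) lies 19 mm behind it (env.grasp_offset is the distance from the TCP to the grasp point, in mm); z points along the fingers, y is the line along which they close (so a half turn about z gives the same grasp; the last joint's range is limited). The gripper opens to 85 mm and grips with 20 to 120 N. Pads are 22 mm wide; open, the fingers measure 114 mm over their backs; the gripper's body (76 mm by 85 mm) begins 54 mm behind the grasp point. The pads swing forward as they close: fully open they stand 13 mm farther back than shut.
Start: joints at [1.524, 0.04, 0.085, 0, -1.615, -0.334], TCP at [222.97, 557.005, 206.661] pointing down, gripper open.
Joint ranges: [-2.56, 2.56], [-1.29, 2.01], [-1.08, 1.49], [-3.29, 1.98], [-2.81, -0.18], [-2.99, 2.99]. Speed limits (rad/s): [2.57, 2.57, 3.01, 3.14, 3.14, 3.14].

## Interface

Orientations are given as a unit quaternion [w, x, y, z].
In Python, from cell import env, vision gives the robot as it stands. The module is installed in compiled form; this text tells all that it offers.
- The arm moves only by the tool apply_moves, never from a script. Its argument "increments" is a list that holds one entry, the list of rows, each a list of 7 numbers: the closure, from 0 (fully open) to 1 (shut), then the shift along the tool's x, y, z in m, then the turn, a rotation vector about the tool's x, y, z in degrees. A call has 1 to 5 rows; each row is the pose to reach, as a shift and turn from the pose commanded when the call began, along the tool's axes at that moment; what a row does not reach only later rows make up. A row lasts 1/10 s, in which the tool goes at most 50 mm and 8.59 degrees, less where a joint would pass 70% of its speed; a pose out of reach is approached as far as the arm can. A call with a gripper value outside its range is refused whole. The fingers move at their own pace and stop on an object; the grip force is fixed at half the most. Time passes only in rows, so rows that repeat a pose let the fingers close. It gives the time, the measured TCP pose, the force, the opening and the grip force at its end, in the units of the state.
- env.state(): the state, without advancing time (a new reading comes with each control period).
- vision.grab_frame(name): name is "scene" or "top" or "wrist"; returns a dict with "img" (480x640x3 uint8, blue, green, red), "z_map" (480x640 float32, mm along the optical axis (not along the pixel's ray), 0 where there is no reading), "vfov" (degrees; the focal length in pixels is half the picture's height over the tangent of half this angle, whatever the lens; pixels are square), "cx", "cy" (the principal point, pixels), "dist_coeffs" ([k1, k2, p1, p2, k3] as OpenCV has them; the pictures are not rectified), "eye" and "attitude" of the camera in the world. Camera axes: x right, y up, looking along -z (the intrinsics and any distortion apply to the point x, -y, -z); pixel columns grow to the right and rows downward; lengths in mm; the calibration is good to about 2 mm. A picture is of the moment at which its call begins.
- env.close_job(): hands the job in; it is judged then, once.
Trained networks look in the newest picture that a camera, given by its name, has taken for a name from the list of things; names that differ only in an ending like _2 or _b are one class to them, and where a whole thing is asked for, a point or a joint stands for the part that bears it (a point fixed in the world has none). Each returns a list of dicts, best first, with "score" (0 to 1); they miss things now and then, are a little off and sometimes report something else, mostly with a low value. They report only what shows in the picture. A call takes as long as a camera call. They do not tell look-alikes from the thing itself.
- vision.masks_of(camera, thing): "mask" (480x640 bool, what is visible of it) and "pixel" ([row, column] in pixels, amid what is visible of it).
The state is a dict: "time": time; "joints": joint angles; "dq": joint speeds; "joint_efforts": joint torques, N m; "ee_pos": TCP position; "tcp_rot": TCP orientation; "force": force on the tool from outside, world axes, zero at the start; "wrist_torque": the same for the moment, N m; "gripper_width": finger opening in mm; "gripper_force": force on a finger pad.
Only numpy, scipy, OpenCV 4.12 (cv2) and the standard library are available. Lean on these libraries where they do the work, as an engineer would, in place of code of your own. Each camera call takes 0.05 s, during which the arm holds its last target. There are 200 camera calls.

## Task

Make up the sanding drum on the bench spindle, ready for its nut: draw the sliding collar lock right back, seat the flanged collar flange-down at the foot of the spindle and push the lock fully home so that its fork lies over the flange. Then thread on all the rubber drum sections laid out on the bench, on top of them the thick steel washer, and last the brass bushing, so that every part lies flat on the one below; leave the sanding block and the wooden block beside the work undisturbed.

Things in the scene. Friction and masses are not known exactly. Their poses are not given: they have to be found in the camera images.
- drum_spindle: bench drum-sanding head, fixed: dark cast housing, flat grey steel table 158 x 268 mm, top face 50 mm above the bench, motor lying along its back (top 89 mm). Origin under the table's centre, on the bench; x to the motor, y along the table from the lock's grip to the spindle, z up. Spindle at (0, 70) mm, 16 mm thick, 110 mm tall. A 20 x 9 mm rail for the lock runs from y = -120 to +20 mm
- spindle_foot (a point): centre of the spindle where it leaves the table, 50 mm above the bench; axes as the housing's. The collar's underside rests here
- spindle_tip (a point): top of the spindle, 160 mm above the bench (110 above the table); the last 8 mm taper from 16 to 9 mm thickness
- collar_lock (a joint): travel of the collar lock along the housing's +y, m: 0 = right back at its stop, 0.055 = home at its stop; starts between, stays where left, moves with 3 to 5 N. A steel fork 4 mm thick, 9.5 mm clear above the table, prongs 36 mm apart inside, 54 mm outside, pass either side of the hub. Prong tips 41 mm short of the spindle axis at 0, 14 mm past it at home; partly forward they block the flange
- lock_grip (a point): centre of the lock's upright grip, a black ribbed block 18 mm wide across the travel, 34 mm long along it, 31 mm high, standing on a flat bar 24 mm wide; underside 13.5 mm, top 44.5 mm above the table, this point 29 mm above it. It moves with the lock: 170 mm from the spindle axis at 0, 115 mm at home
- collar: steel drive collar: a flange 56 mm across and 7 mm thick with a hub 30 mm across on it, 34 mm high in all, bore 20 mm right through; 0.18 kg. Origin: centre of the flange's underside; z up through the hub. It stands flange-down on the bench and, like the other rings, slides freely down the spindle
- washer: thick plain steel washer, 48 mm across, 8 mm thick, bore 20 mm, lying flat on the bench. Origin: its centre; z along the bore, either face may be up
- bushing: plain brass bushing, a tube 30 mm across and 16 mm high, bore 20 mm, standing on the bench. Origin: its centre; z along the bore, either end may be up
- section_1: rubber drum section 1, a black ring with a brown abrasive band round it, 54 mm across, 15 mm high, bore 20 mm, 0.06 kg; one to three such sections are present (None: absent), alike and used in any order. Origin: its centre; z along the bore, either face may be up
- section_2: rubber drum section 2, a black ring with a brown abrasive band round it, 54 mm across, 15 mm high, bore 20 mm, 0.06 kg; one to three such sections are present (None: absent), alike and used in any order. Origin: its centre; z along the bore, either face may be up
- section_3: rubber drum section 3, a black ring with a brown abrasive band round it, 54 mm across, 15 mm high, bore 20 mm, 0.06 kg; one to three such sections are present (None: absent), alike and used in any order. Origin: its centre; z along the bore, either face may be up
- sanding_block: cork sanding block 56 x 101 x 28 mm, a bystander in front of the housing; origin under its centre
- hose_ends (a point): point midway between the brass-fitted ends of two orange air hoses that lie fixed on the bench, about 40 mm to either side of it in y and up to 30 mm high; from there they run back away from the robot
- wood_caul: mahogany clamping block 45 x 150 x 22 mm, a bystander below the guitar's headstock; origin under its centre. The headstock (x from 0.43 m, y 0 to 0.09 m) hangs 82 to 139 mm above the bench
Things that resemble listed ones, but are neither listed nor needed, are in the scene too. Leave any orange or white look-alike of the section_1 alone.

How it is judged (in metres and radians):
On the way, in this order (a step that is already met when the one before it is completed fails the run):
1. the collar lock is drawn right back (value of joint collar_lock below 0.004 m), for 0.2 s.
2. the collar is seated flange-down at the foot of the spindle (horizontal distance between collar and spindle_foot below 0.005 m and angle between collar's own z axis and vertical below 0.08 rad and z of collar in the frame of spindle_foot below 0.003 m), for 0.2 s.
3. the lock is pushed home over the seated collar (all of step 2 and value of joint collar_lock above 0.051 m), for 0.2 s.
4. all the rubber sections are on the spindle, above the collar (horizontal distance between each of section_1, section_2, section_3 and spindle_foot below 0.005 m and angle between the z axis of each of section_1, section_2, section_3 and the z axis of drum_spindle, either way round below 0.1 rad and height (world z) of each of section_1, section_2, section_3 below 0.15 m and z of each of section_1, section_2, section_3 in the frame of collar above 0.036 m), for 0.2 s.
5. the washer is on the spindle, lying on the top section (horizontal distance between washer and spindle_foot below 0.005 m and angle between the z axis of washer and the z axis of drum_spindle, either way round below 0.1 rad and height (world z) of washer below 0.15 m and (distance between washer and section_1 below 0.0145 m or distance between washer and section_2 below 0.0145 m or distance between washer and section_3 below 0.0145 m) and z of washer in the frame of collar above 0.045 m), for 0.2 s.
6. the bushing is on the spindle, standing on the washer (horizontal distance between bushing and spindle_foot below 0.005 m and angle between the z axis of bushing and the z axis of drum_spindle, either way round below 0.1 rad and height (world z) of bushing below 0.15 m and distance between bushing and section_1 above 0.019 m and distance between bushing and section_2 above 0.019 m and distance between bushing and section_3 above 0.019 m and distance between bushing and washer below 0.015 m and z of bushing in the frame of collar above 0.055 m), for 0.2 s.
At the end, for the whole second after the job is handed in: lock home (over 51 mm), collar within 3 mm of the table, then every section present, the washer resting on the top section (within 3 mm), the bushing on the washer (within 3 mm); each within 5 mm of the spindle axis, within 0.1 rad of level (collar 0.08), at rest (all of step 3 and all of step 4 and all of step 5 and all of step 6 and linear speed of each of collar, section_1, section_2, section_3, washer, bushing below 0.02 m/s); the robot touches nothing.
It fails at once if the sanding block is pushed away (over 6 cm) (distance of sanding_block from where it was at the start of the episode above 0.06 m).
It fails at once if the wooden block is pushed away (over 6 cm) (distance of wood_caul from where it was at the start of the episode above 0.06 m).
Of section_1, section_2, section_3 only 1 to 3 are there at a start; the rules pass over those that are not, and their reading is None.
At some moment in a run one of section_1, section_2, section_3, washer, bushing may be knocked a few centimetres aside while the robot is not near it.
Once in a run the grip may slacken for a moment while it holds something.
It also fails if it takes over 210 s, if anything falls off the work surface, if the arm or the gripper's body presses on something with over 40 N, if the wrist force passes 120 N, or if a joint passes its speed limit or range.

## Working session

There is one attempt and no reset: what is moved stays moved. The work goes in short steps, Python scripts to look and compute and a tool call to move; the robot and the scene stay as the last step left them, time stands still between calls to the robot, and variables do not carry over. Pictures are saved under pics/ and viewed, at most 14 in all, crops included, and the job is handed in when it is done.

Besides the shell and the picture viewer there is one more tool, called after ">>>" by a JSON object that holds its "op" and its "data", one argument or row to a line. apply_moves: Moves the arm, as the interface text tells. Its arguments: {"type":"object","properties":{"increments":{"type":"array"}},"required":["increments"]}

```bash
mkdir -p pics
cat > h.py <<'E'
import numpy as np, cv2
from scipy.spatial.transform import Rotation as R
from cell import env, vision
def K(f):
    h=f["img"].shape[0]; fl=h/2/np.tan(np.radians(f["vfov"])/2)
    return np.array([[fl,0,f["cx"]],[0,fl,f["cy"]],[0,0,1.]])
def Rq(q): return R.from_quat([q[1],q[2],q[3],q[0]]).as_matrix()
def world(f,rows,cols,z=None):
    """pixels -> world via depth, or intersect with plane height z"""
    p=np.stack([np.atleast_1d(cols),np.atleast_1d(rows)],1).astype(np.float64)
    u=cv2.undistortPoints(p[:,None],K(f),np.array(f["dist_coeffs"],float))[:,0]
    d=np.c_[u[:,0],-u[:,1],-np.ones(len(u))]@Rq(f["attitude"]).T
    e=np.array(f["eye"],float)
    if z is None:
        s=f["z_map"][np.atleast_1d(rows).astype(int),np.atleast_1d(cols).astype(int)]
        w=e+d*s[:,None]; w[s==0]=np.nan; return w
    return e+d*((z-e[2])/d[:,2])[:,None]
def project(f,P):
    c=(np.atleast_2d(P)-np.array(f["eye"]))@Rq(f["attitude"]); c=c*[1,-1,-1]
    return cv2.projectPoints(c,np.zeros(3),np.zeros(3),K(f),np.array(f["dist_coeffs"],float))[0][:,0]
def cloud(f):
    r,c=np.mgrid[0:480,0:640]; return world(f,r.ravel(),c.ravel()).reshape(480,640,3)
def st():
    s=env.state(); return s
E
cat > a.py <<'E'
from h import *
s=env.state(); print(s["time"],s["ee_pos"],s["tcp_rot"],s["gripper_width"],env.grasp_offset)
for n in ["scene","top"]:
    f=vision.grab_frame(n); cv2.imwrite(f"pics/{n}0.png",f["img"]); print(n,f["eye"],f["vfov"])
    W=cloud(f)
    for t in ["drum_spindle","lock_grip","collar","washer","bushing","section_1","sanding_block","wood_caul","hose_ends"]:
        for m in vision.masks_of(n,t):
            w=W[m["mask"]]; w=w[~np.isnan(w[:,0])]
            if m["score"]>.25 and len(w): 
                q=w[w[:,2]>np.percentile(w[:,2],90)-4]
                print(t,round(m["score"],2),np.round(m["pixel"]),m["mask"].sum(),"med",np.median(w,0).round(),"topmid",((q.max(0)+q.min(0))/2).round(),"size",(np.percentile(q,98,axis=0)-np.percentile(q,2,axis=0)).round(), f["img"][m["mask"]].mean(0).round())
E
python3 a.py
```

```text
0.0 [222.78994856 556.6947843  205.65523971] [ 8.79145376e-04  9.81925800e-01 -1.89264192e-01 -1.22264923e-04] 85.2283151606096 18.700000000000003
scene [-440.3358515  -878.5516536   750.79946165] 51.67954433784956
drum_spindle 0.77 [224. 251.] 3071 med [548. 275.  50.] topmid [575. 209. 118.] size [240. 295.  77.] [72. 73. 71.]
lock_grip 0.65 [224. 253.] 222 med [558. 244.  64.] topmid [559. 215.  90.] size [17. 26.  9.] [79. 79. 78.]
lock_grip 0.63 [305. 385.] 248 med [ 503. -316.   13.] topmid [ 507. -314.   15.] size [50. 47.  5.] [20. 24. 29.]
lock_grip 0.51 [270. 217.] 553 med [352. 192.  24.] topmid [362. 202.  28.] size [55. 96.  5.] [ 56.  87. 116.]
collar 0.59 [297. 315.] 269 med [ 419. -153.    9.] topmid [ 427. -149.   32.] size [28. 28.  8.] [103. 104. 103.]
washer 0.72 [330. 379.] 220 med [ 407. -355.    7.] topmid [ 408. -354.    9.] size [44. 44.  5.] [123. 124. 122.]
bushing 0.67 [289. 353.] 72 med [ 521. -199.   11.] topmid [ 524. -200.   16.] size [27. 26.  5.] [ 35.  88. 125.]
section_1 0.81 [344. 419.] 364 med [ 416. -460.   15.] topmid [ 421. -459.   17.] size [
[... 537 characters left out ...]
 -270.   13.] topmid [ 413. -267.   15.] size [50. 48.  6.] [24. 28. 32.]
section_1 0.49 [270. 331.] 216 med [557. -87.  12.] topmid [562. -84.  15.] size [52. 50.  6.] [158. 168. 171.]
sanding_block 0.62 [271. 218.] 584 med [353. 193.  24.] topmid [362. 202.  28.] size [57. 96.  5.] [ 58.  88. 116.]
wood_caul 0.91 [285. 275.] 627 med [392. -21.  20.] topmid [398. -11.  22.] size [ 78. 135.   5.] [ 31.  65. 113.]Traceback (most recent call last):
  File "a.py", line 7, in <module>
    for m in vision.masks_of(n,t):
             ~~~~~~~~~~~~~~~^^^^^
ValueError: it knows: bushing, collar, collar_lock, drum_spindle, lock_grip, sanding_block, section, spindle_foot, spindle_tip, washer, wood_caul
```

```bash
sed -i 's/,"hose_ends"\]/]/; s/\["scene","top"\]/["top"]/' a.py; python3 a.py
```

```text
0.45 [222.96018096 556.97681299 206.59633637] [ 1.07614714e-04  9.81928339e-01 -1.89253074e-01 -8.83120808e-07] 85.49895660695334 18.700000000000003
top [ 169.02841614  -54.98855718 1694.27487406] 45.940397864468565
lock_grip 0.7 [226. 194.] 428 med [560. 274.  64.] topmid [564. 217.  95.] size [15. 33. 12.] [131. 130. 124.]
lock_grip 0.37 [264. 341.] 272 med [ 428. -146.    8.] topmid [ 428. -147.   37.] size [27. 27. 12.] [145. 144. 137.]
collar 0.66 [264. 337.] 245 med [ 426. -144.    8.] topmid [ 428. -147.   38.] size [27. 27. 12.] [144. 143. 137.]
washer 0.58 [256. 404.] 176 med [ 413. -356.    7.] topmid [ 414. -356.   13.] size [39. 41. 10.] [148. 147. 140.]
section_1 0.8 [218. 308.] 199 med [565. -83.  14.] topmid [564. -82.  20.] size [48. 43.  7.] [203. 205. 202.]
section_1 0.76 [223. 464.] 271 med [ 499. -543.   13.] topmid [ 500. -540.   21.] size [49. 45.  9.] [189. 193. 189.]
section_1 0.74 [230. 387.] 251 med [ 511. -312.   13.] topmid [ 512. -311.   22.] size [48. 47. 10.] [58. 62. 62.]
section_1 0.72 [220. 424.] 227 med [ 521. -419.   15.] topmid [ 521. -420.   20.] size [47. 47.  9.] [54. 58. 58.]
section_1 0.72 [260. 407.] 146 med [ 410. -354.    7.] topmid [ 412. -354.   13.] size [34. 39. 10.] [148. 147. 140.]
section_1 0.67 [188. 389.] 228 med [ 618. -336.   14.] topmid [ 618. -335.   21.] size [48. 48.  8.] [195. 199. 195.]
section_1 0.49 [258. 380.] 225 med [ 414. -267.   15.] topmid [ 416. -267.   20.] size [48. 47.  8.] [56. 61. 59.]
section_1 0.47 [248. 442.] 171 med [ 427. -463.   14.] topmid [ 426. -461.   21.] size [41. 43.  8.] [ 13. 134. 206.]
sanding_block 0.68 [292. 225.] 705 med [369. 200.  27.] topmid [370. 200.  33.] size [55. 98.  8.] [ 95. 128. 150.]
wood_caul 0.92 [275. 293.] 763 med [403.  -9.  21.] topmid [403. -10.  28.] size [ 77. 131.   8.] [ 52.  96. 139.]
```

View pics/scene0.png

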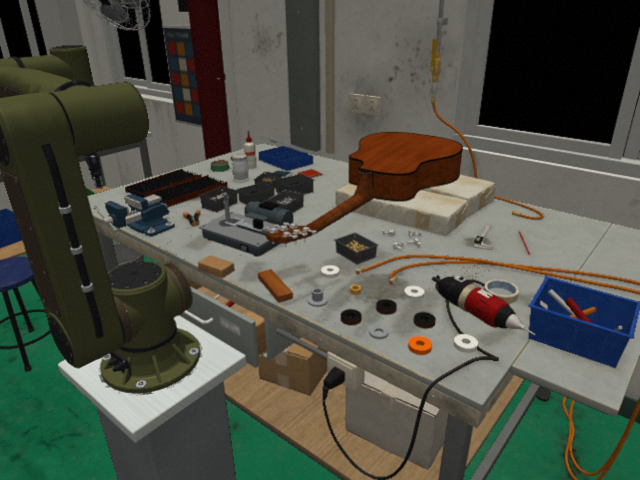

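```bash
ls pics
```

```text
scene0.png
top0.png
```

```bash
cat > b.py <<'E'
from h import *
im=[]
for n,(r0,r1,c0,c1) in dict(top=(170,310,120,260),scene=(180,260,190,310)).items():
    f=vision.grab_frame(n); W=cloud(f); x,y,z=W[...,0],W[...,1],W[...,2]
    roi=(x>400)&(x<720)&(y>100)&(y<480)
    t=roi&(abs(z-50)<5); P=W[t][:,:2].astype(np.float32); print(n,t.sum(),cv2.minAreaRect(P))
    h=roi&(z>115); print("high",np.round(W[h][:40]))
    im.append(cv2.resize(f["img"][r0:r1,c0:c1],(400,int(400*(r1-r0)/(c1-c0))),interpolation=cv2.INTER_CUBIC))
cv2.imwrite("pics/c.png",np.vstack(im))
E
python3 b.py
```

```text
top 3311 ((600.4745483398438, 288.45806884765625), (239.13746643066406, 272.11669921875), 4.093935012817383)
high [[560. 361. 152.]
 [559. 358. 154.]
 [557. 354. 160.]
 [556. 350. 161.]
 [560. 351. 147.]
 [555. 360. 159.]
 [555. 356. 160.]
 [556. 356. 152.]
 [554. 351. 160.]
 [555. 350. 153.]
 [555. 348. 151.]
 [549. 357. 170.]
 [551. 356. 161.]
 [551. 353. 162.]
 [553. 353. 154.]
 [553. 350. 152.]
 [553. 348. 151.]
 [555. 348. 140.]
 [548. 359. 164.]
 [549. 357. 161.]
 [549. 355. 156.]
 [550. 353. 155.]
 [550. 351. 152.]
 [552. 351. 141.]
 [552. 348. 142.]
 [554. 348. 130.]
 [557. 349. 116.]
 [549. 363. 147.]
 [549. 361. 147.]
 [548. 356. 152.]
 [547. 353. 153.]
 [549. 352. 146.]
 [548. 349. 147.]
 [549. 348. 139.]
 [552. 349. 128.]
 [554. 348. 119.]
 [549. 361. 134.]
 [546. 356. 144.]
 [547. 354. 140.]
 [546. 351. 142.]]
scene 1242 ((590.006591796875, 293.516845703125), (237.11318969726562, 274.1574401855469), 7.515267372131348)
high [[549. 360. 158.]
 [548. 354. 160.]
 [550. 352. 160.]
 [547. 358. 156.]
 [549. 355. 156.]
 [549. 350. 157.]
 [554. 352. 155.]
 [543. 354. 154.]
 [547. 354. 153.]
 [546. 348. 155.]
 [553. 351. 152.]
 [548. 360. 148.]
 [548. 355. 149.]
 [544. 345. 153.]
 [557. 356. 146.]
 [561. 356. 145.]
 [546. 359. 145.]
 [547. 355. 146.]
 [551. 355. 145.]
 [550. 348. 147.]
 [558. 353. 143.]
 [542. 355. 144.]
 [545. 353. 143.]
 [547. 350. 144.]
 [552. 352. 141.]
 [556. 351. 140.]
 [546. 360. 138.]
 [547. 356. 138.]
 [546. 350. 140.]
 [553. 348. 138.]
 [543. 356. 136.]
 [545. 354. 136.]
 [546. 350. 136.]
 [552. 353. 134.]
 [556. 352. 133.]
 [540. 354. 134.]
 [545. 355. 132.]
 [549. 355. 131.]
 [551. 352. 131.]
 [555. 351. 130.]]
```

View pics/c.png

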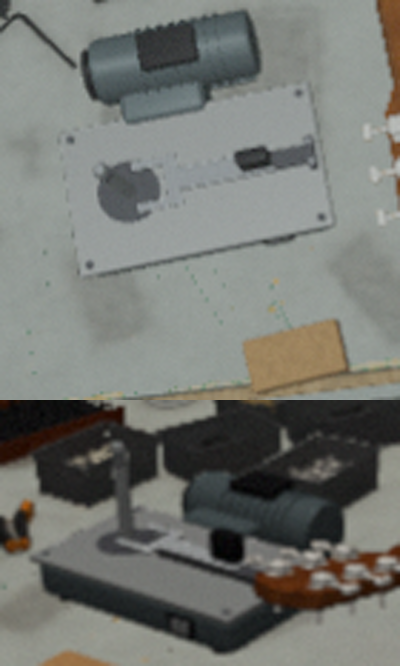

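>>> {"op": "apply_moves", "data": {
  "increments": [
    [[0, 0.38, 0.12, -0.1, 0, 0, -30], [0, 0.38, 0.12, -0.1, 0, 0, -30], [0, 0.38, 0.12, -0.1, 0, 0, -30], [0, 0.38, 0.12, -0.1, 0, 0, -30], [0, 0.38, 0.12, -0.1, 0, 0, -30]]
  ]
}}

```text
time: 1.5
ee_pos: [408.7, 404.4, 267.3]
tcp_rot: [-0.0, 0.997, 0.073, 0.0]
force: [1.1, 0.6, -0.4]
gripper_width: 85.3
gripper_force: 0.0
```

```bash
cat >> h.py <<'E'
def rel(*targets):
    s=env.state(); M=Rq(s["tcp_rot"]); p=np.array(s["ee_pos"])
    print("t",round(s["time"],1),"tcp",p.round(1),"yaw",round(np.degrees(np.arctan2(M[1,0],M[0,0])),2),"tilt",np.round(M[2,:2],3),"w",round(s["gripper_width"],1),"F",np.round(s["force"],1),"gf",round(s["gripper_force"],1),"j",np.round(s["joints"],2))
    for t in targets: print("  to",np.round(t,1),"shift mm",(M.T@(np.array(t)-p)).round(1))
E
python3 -c "
from h import *
rel([545,270,300])
f=vision.grab_frame('wrist'); s=env.state(); print(f['eye'],f['vfov'], Rq(s['tcp_rot']).T@(np.array(f['eye'])-s['ee_pos'])); print(Rq(s['tcp_rot']).T@Rq(f['attitude']))"
```

```text
t 1.5 tcp [408.7 404.4 267.3] yaw 8.35 tilt [ 0. -0.] w 85.3 F [ 1.1  0.6 -0.4] gf 0.0 j [ 1.13 -0.01  0.14  0.   -1.72  0.59]
  to [545 270 300] shift mm [115.3 152.8 -32.7]
[484.07191789 416.10076826 433.61335128] 62.024057112636605 [  72.66615717   -5.91287957 -163.1428613 ]
[[ 6.35895568e-03  9.53651607e-01  3.00845767e-01]
 [ 9.99978861e-01 -6.47255312e-03 -6.19123127e-04]
 [ 1.35681244e-03  3.00843344e-01 -9.53672607e-01]]
```

>>> {"op": "apply_moves", "data": {
  "increments": [
    [[0, 0.145, 0.135, -0.033, 0, 0, 0], [0, 0.145, 0.135, -0.033, 0, 0, 0], [0, 0.145, 0.135, -0.033, 0, 0, 0], [0, 0.145, 0.135, -0.033, 0, 0, 0], [0, 0.145, 0.135, -0.033, 0, 0, 0]]
  ]
}}

```text
time: 2.05
ee_pos: [574.0, 289.1, 299.2]
tcp_rot: [0.001, 0.998, 0.068, 0.0]
force: [-0.4, 0.4, -1.1]
gripper_width: 85.3
gripper_force: 0.0
```

```bash
cat > w.py <<'E'
from h import *
rel()
f=vision.grab_frame("wrist"); cv2.imwrite("pics/w1.png",f["img"]); W=cloud(f)
np.save("W1.npy",W)
for t in ["lock_grip","collar_lock","spindle_tip","spindle_foot","drum_spindle"]:
    for m in vision.masks_of("wrist",t)[:2]:
        w=W[m["mask"]]; w=w[~np.isnan(w[:,0])]; q=w[w[:,2]>np.percentile(w[:,2],97)-4]
        print(t,round(m["score"],2),np.round(m["pixel"]),m["mask"].sum(),"topz",q[:,2].mean().round(1),"top",cv2.minAreaRect(q[:,:2].astype(np.float32)))
x,y,z=W[...,0],W[...,1],W[...,2]
h=(x>480)&(x<620)&(y>290)&(y<420)&(z>100)
print("high n",h.sum()); 
for a in (100,115,130,145,155):
    k=h&(z>a)&(z<a+15); print(a,k.sum(),W[k].mean(0).round(1),np.ptp(W[k],axis=0).round() if k.any() else 0)
t=(abs(z-50)<3)&(x>400)&(x<700)&(y>100)&(y<480); t=cv2.morphologyEx(t.astype(np.uint8),cv2.MORPH_OPEN,np.ones((3,3))).astype(bool)
print("table",cv2.minAreaRect(W[t][:,:2].astype(np.float32)),np.median(z[t]))
E
python3 w.py
```

```text
t 2.0 tcp [574.  289.1 299.2] yaw 7.83 tilt [-0.     0.002] w 85.3 F [-0.4  0.4 -1.1] gf 0.0 j [ 0.78  0.19  0.41  0.   -1.8   0.93]
lock_grip 0.65 [197. 329.] 3785 topz 92.7 top ((566.3930053710938, 222.59458923339844), (17.833356857299805, 33.3776969909668), 4.518641948699951)
collar_lock 0.95 [202. 328.] 3634 topz 92.7 top ((566.3721313476562, 222.589599609375), (17.387483596801758, 33.39278030395508), 4.802310466766357)
collar_lock 0.74 [342. 361.] 3703 topz 26.1 top ((367.2402648925781, 207.07247924804688), (56.39946746826172, 98.8873291015625), 7.939777374267578)
spindle_tip 0.57 [156. 319.] 52492 topz 95.4 top ((633.4192504882812, 292.1580505371094), (163.34417724609375, 163.43504333496094), 4.414927959442139)
spindle_foot 0.81 [158. 318.] 52648 topz 95.4 top ((633.4192504882812, 292.1580505371094), (163.34417724609375, 163.43504333496094), 4.414927959442139)
drum_spindle 0.72 [156. 318.] 52846 topz 95.4 top ((633.4192504882812, 292.1580505371094), (163.34417724609375, 163.43504333496094), 4.414927959442139)
high n 30012
100 77 [559.4 356.2 107.6] [12. 12. 14.]
115 85 [559.3 356.3 122.7] [11. 13. 14.]
130 93 [559.6 356.6 138.2] [11. 14. 15.]
145 332 [556.1 358.4 154.6] [16. 17. 15.]
155 172 [554.8 359.2 158. ] [12. 13.  5.]
table ((560.4268798828125, 289.895751953125), (157.4705352783203, 268.3512268066406), 5.066924571990967) 48.9115794738521
```

View pics/w1.png

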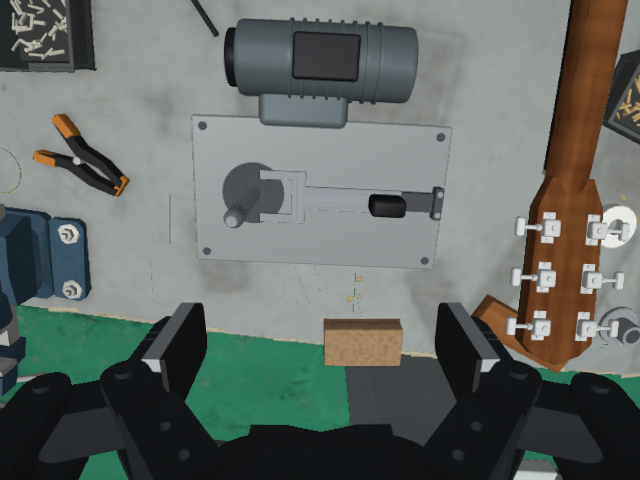

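>>> {"op": "apply_moves", "data": {
  "increments": [
    [[0, -0.0166, 0.0648, 0.05, 0, 0, 2.8], [0, -0.0166, 0.0648, 0.1, 0, 0, 2.8], [0, -0.0166, 0.0648, 0.15, 0, 0, 2.8], [0, -0.0166, 0.0648, 0.165, 0, 0, 2.8], [0, -0.0166, 0.0648, 0.165, 0, 0, 2.8]]
  ]
}}

```text
time: 2.85
ee_pos: [559.2, 225.3, 128.0]
tcp_rot: [0.002, 0.999, 0.047, -0.005]
force: [-0.6, -0.2, -1.0]
gripper_width: 85.3
gripper_force: 0.0
```

```bash
python3 -c "
from h import *
rel([566.4,222.6,68])"
```

```text
t 2.9 tcp [559.2 225.3 128. ] yaw 5.44 tilt [-0.01   0.004] w 85.3 F [-0.6 -0.2 -1. ] gf 0.0 j [ 0.71  0.06 -0.03 -0.   -1.48  0.95]
  to [566.4 222.6  68. ] shift mm [ 7.5  3.2 59.9]
```

>>> {"op": "apply_moves", "data": {
  "increments": [
    [[0, 0, 0, 0, 0, 0, 0], [0, 0, 0, 0, 0, 0, 0]]
  ]
}}

```text
time: 3.05
ee_pos: [564.3, 227.6, 138.4]
tcp_rot: [-0.001, 0.999, 0.048, 0.002]
force: [-0.5, 0.7, 0.9]
gripper_width: 84.9
gripper_force: 0.0
```

```bash
python3 -c "
from h import *
rel([566.4,222.6,68])"
```

```text
t 3.0 tcp [564.3 227.6 138.4] yaw 5.45 tilt [ 0.005 -0.002] w 84.9 F [-0.5  0.7  0.9] gf 0.0 j [ 0.71  0.06 -0.02  0.   -1.49  0.95]
  to [566.4 222.6  68. ] shift mm [ 1.2  5.3 70.4]
```

>>> {"op": "apply_moves", "data": {
  "increments": [
    [[0, 0.001, 0.005, 0.04, 0, 0, 0.4], [0, 0.001, 0.005, 0.068, 0, 0, 0.4], [0, 0.001, 0.005, 0.068, 0, 0, 0.4], [0.4, 0.001, 0.005, 0.068, 0, 0, 0.4], [0.4, 0.001, 0.005, 0.068, 0, 0, 0.4]]
  ]
}}

```text
time: 3.55
ee_pos: [566.2, 222.4, 70.2]
tcp_rot: [-0.001, 0.999, 0.044, 0.002]
force: [0.2, -0.3, 0.6]
gripper_width: 59.1
gripper_force: 0.0
```

```bash
python3 -c "
from h import *
rel([566.4,222.6,68])"
```

```text
t 3.5 tcp [566.2 222.4  70.2] yaw 5.01 tilt [ 0.005 -0.002] w 59.1 F [ 0.2 -0.3  0.6] gf 0.0 j [ 0.7   0.08 -0.12  0.   -1.36  0.95]
  to [566.4 222.6  68. ] shift mm [ 0.2 -0.2  2.2]
```

>>> {"op": "apply_moves", "data": {
  "increments": [
    [[0.7, 0, 0, 0, 0, 0, 0], [0.7, 0, 0, 0, 0, 0, 0], [0.7, 0, 0, 0, 0, 0, 0], [0.7, 0, 0, 0, 0, 0, 0], [0.7, 0, 0, 0, 0, 0, 0]]
  ]
}}

```text
time: 4.05
ee_pos: [566.0, 221.7, 69.8]
tcp_rot: [-0.001, 0.999, 0.044, 0.002]
force: [-0.8, -1.9, 7.3]
gripper_width: 25.3
gripper_force: 3.7
```

>>> {"op": "apply_moves", "data": {
  "increments": [
    [[0.7, 0, 0.012, 0, 0, 0, 0], [0.7, 0, 0.024, 0, 0, 0, 0], [0.7, 0, 0.033, 0, 0, 0, 0], [0.7, 0, 0.033, 0, 0, 0, 0], [0.7, 0, 0.033, 0, 0, 0, 0]]
  ]
}}

```text
time: 4.55
ee_pos: [569.0, 188.5, 69.9]
tcp_rot: [-0.0, 0.999, 0.043, 0.002]
force: [-0.8, -1.2, 7.1]
gripper_width: 25.6
gripper_force: 3.5
```

```bash
python3 -c "
from h import *
rel([554.2+.0884*170,359.6-.9961*170,70])"
```

```text
t 4.5 tcp [569.  188.5  69.9] yaw 4.98 tilt [ 0.005 -0.001] w 25.6 F [-0.8 -1.2  7.1] gf 3.5 j [ 0.66  0.06 -0.14  0.   -1.36  1.  ]
  to [569.2 190.3  70. ] shift mm [ 0.3 -1.8 -0.1]
```

```bash
python3 -c "
from h import *
f=vision.grab_frame('wrist'); cv2.imwrite('pics/w2.png',f['img'])"
```

```text
(no output)
```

View pics/w2.png

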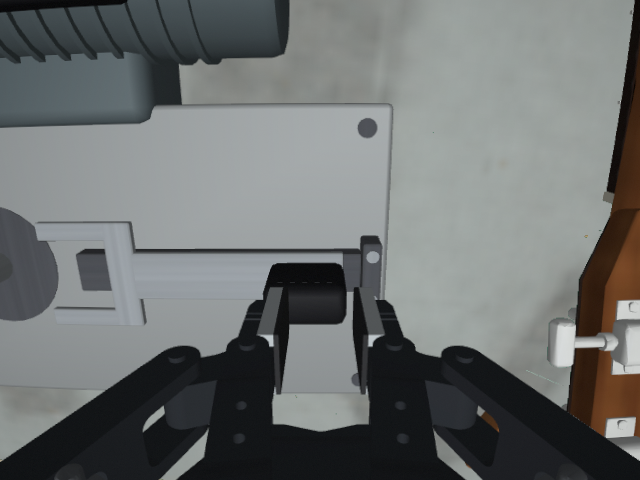

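>>> {"op": "apply_moves", "data": {
  "increments": [
    [[0.7, 0, 0.003, 0, 0, 0, 0], [0.7, 0, 0.003, 0, 0, 0, 0], [0.7, 0, 0.003, 0, 0, 0, 0]]
  ]
}}

```text
time: 4.9
ee_pos: [569.2, 186.3, 69.8]
tcp_rot: [-0.001, 0.999, 0.044, 0.002]
force: [-0.6, 1.2, 8.2]
gripper_width: 25.2
gripper_force: 3.5
```

```bash
python3 -c "
from h import *
rel()
f=vision.grab_frame('wrist'); W=cloud(f)
for r,c in [(270,305),(305,315),(275,335),(315,310),(292,278),(320,270),(370,265),(295,363),(320,372),(310,281),(340,281),(335,355),(258,372)]: print(r,c,W[r,c].round(1))
for m in vision.masks_of('wrist','lock_grip')[:1]:
    w=W[m['mask']]; w=w[(w[:,2]>91)&(w[:,2]<98)]; print(m['score'],w.min(0),w.max(0),w.mean(0))
"
```

```text
t 4.9 tcp [569.2 186.3  69.8] yaw 5.01 tilt [ 0.005 -0.002] w 25.2 F [-0.6  1.2  8.2] gf 3.5 j [ 0.65  0.06 -0.15  0.   -1.36  1.01]
270 305 [578.2 194.6  77.6]
305 315 [570.7 189.4  94.5]
275 335 [578.1 181.7  80.2]
315 310 [566.2 191.   94.7]
292 278 [578.8 203.7 102.2]
320 270 [579.  204.1 123.3]
370 265 [579.4 202.2 149.3]
295 363 [581.2 172.5 103.9]
320 372 [581.1 171.3 121.8]
310 281 [579.  201.2 116. ]
340 281 [572.  200.2 123.3]
335 355 [565.3 173.8 105.6]
258 372 [581.8 164.6  65.7]
0.98 [560.15633619 177.17416754  91.00359297] [578.54469107 210.13653159  96.71835198] [569.90748227 189.23077224  92.99481564]
```

>>> {"op": "apply_moves", "data": {
  "increments": [
    [[0.7, 0, 0, -0.04, 0, 0, 0], [0.7, 0, 0, -0.04, 0, 0, 0], [0.7, 0, 0, -0.04, 0, 0, 0], [0.7, 0, 0, -0.04, 0, 0, 0]]
  ]
}}

```text
time: 5.4
ee_pos: [567.5, 185.6, 106.4]
tcp_rot: [-0.0, 0.999, 0.043, -0.0]
force: [0.8, -0.5, -0.2]
gripper_width: 25.9
gripper_force: 0.0
```

```bash
python3 -c "
from h import *
rel()
f=vision.grab_frame('wrist'); W=cloud(f); s=env.state()
cv2.imwrite('pics/w3.png',f['img'])
T=(W-np.array(s['ee_pos']))@Rq(s['tcp_rot'])
# finger points: tool frame near |y|<40
for lo in range(-80,40,5):
    k=(T[...,2]>lo)&(T[...,2]<lo+5)&(abs(T[...,0])<16)&(abs(T[...,1])<45); q=T[k]
    if len(q): print(lo,len(q),q.min(0).round(),q.max(0).round(), 'gap',q[q[:,1]<0,1].max().round(1) if (q[:,1]<0).any() else None,q[q[:,1]>0,1].min().round(1) if (q[:,1]>0).any() else None)
for m in vision.masks_of('wrist','lock_grip')[:1]:
    w=W[m['mask']]; w=w[(w[:,2]>91)&(w[:,2]<98)]; print(m['score'],w.min(0),w.max(0),cv2.minAreaRect(w[:,:2].astype(np.float32)))
"
```

```text
t 5.4 tcp [567.5 185.6 106.4] yaw 4.98 tilt [-0. -0.] w 25.9 F [ 0.8 -0.5 -0.2] gf 0.0 j [ 0.65  0.04 -0.09 -0.   -1.43  1.01]
-80 5184 [-13. -45. -80.] [ 14.  45. -75.] gap -14.3 12.2
-75 2238 [-13. -45. -75.] [ 15.  45. -70.] gap -14.8 12.8
-70 1320 [ -8. -44. -70.] [ 15.  41. -65.] gap -15.2 13.1
-65 1295 [-11. -31. -65.] [ 13.  28. -60.] gap -13.7 11.6
-60 570 [-12. -27. -60.] [ 12.  25. -55.] gap -13.7 11.6
-55 765 [-11. -28. -55.] [ 12.  26. -50.] gap -13.7 11.8
-50 710 [-11. -28. -50.] [ 12.  25. -45.] gap -13.7 11.8
-45 667 [-11. -28. -45.] [ 12.  25. -40.] gap -13.7 11.8
-40 583 [-11. -28. -40.] [ 12.  26. -35.] gap -13.7 11.7
-35 479 [-11. -27. -35.] [ 12.  25. -30.] gap -13.7 11.8
-30 208 [-11. -20. -30.] [ 12.  23. -25.] gap -13.7 11.7
-25 14 [  0. -14. -25.] [  5.  12. -23.] gap -13.8 11.8
10 2040 [ -6. -25.  10.] [11.  8. 15.] gap -0.3 0.2
15 385 [ -6. -25.  15.] [12.  9. 20.] gap -0.3 0.2
20 211 [  7. -25.  20.] [12.  9. 25.] gap -0.3 0.2
25 198 [  8. -25.  25.] [12.  8. 30.] gap -0.3 0.2
30 188 [  7. -24.  30.] [12.  9. 35.] gap -0.3 0.2
35 127 [  7. -24.  35.] [15. 22. 40.] gap -0.3 0.3
0.68 [551.50628805 177.22177148  91.03825765] [578.15323102 351.74974546  95.74959177] ((562.5388793945312, 264.6208190917969), (17.007814407348633, 175.543212890625), 5.224574565887451)
```

View pics/w3.png

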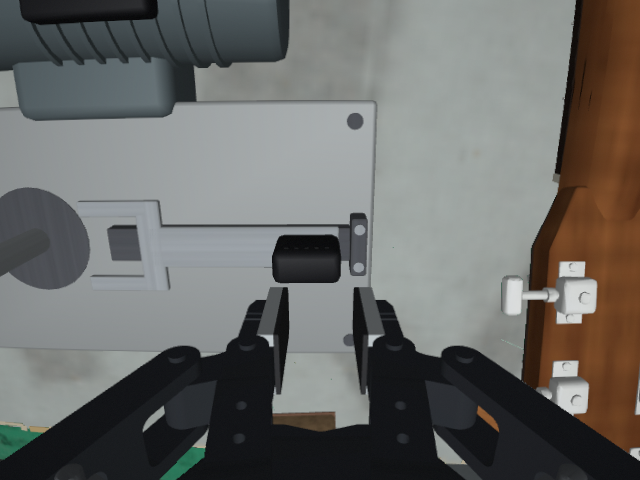

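>>> {"op": "apply_moves", "data": {
  "increments": [
    [[0.2, 0.003, -0.008, 0, 0, 0, 0], [0.2, 0.003, -0.008, 0, 0, 0, 0], [0.2, 0.003, -0.008, 0, 0, 0, 0], [0.2, 0.003, -0.008, 0.03, 0, 0, 0], [0.2, 0.003, -0.008, 0.06, 0, 0, 0]]
  ]
}}

```text
time: 6.0
ee_pos: [570.6, 194.2, 46.8]
tcp_rot: [-0.001, 0.999, 0.044, 0.001]
force: [0.1, 0.1, -0.6]
gripper_width: 68.5
gripper_force: 0.0
```

>>> {"op": "apply_moves", "data": {
  "increments": [
    [[0.8, 0, 0, 0, 0, 0, 0], [0.8, 0, 0, 0, 0, 0, 0], [0.8, 0, 0, 0, 0, 0, 0], [0.8, 0, 0, 0, 0, 0, 0], [0.8, 0, 0, 0, 0, 0, 0]]
  ]
}}

```text
time: 6.5
ee_pos: [570.7, 193.9, 48.4]
tcp_rot: [-0.0, 0.999, 0.044, 0.001]
force: [-1.4, -1.6, 4.1]
gripper_width: 32.8
gripper_force: 62.7
```

>>> {"op": "apply_moves", "data": {
  "increments": [
    [[0.8, 0, 0.003, 0, 0, 0, 0], [0.8, 0, 0.005, 0, 0, 0, 0], [0.8, 0, 0.006, 0, 0, 0, 0], [0.8, 0, 0.006, 0, 0, 0, 0], [0.8, 0, 0.006, 0, 0, 0, 0]]
  ]
}}

```text
time: 7.0
ee_pos: [571.2, 189.2, 48.4]
tcp_rot: [-0.001, 0.999, 0.044, 0.001]
force: [-3.2, 3.1, 5.4]
gripper_width: 32.4
gripper_force: 63.0
```

```bash
python3 -c "
from h import *
rel([554.2+.0884*170,359.6-.9961*170,46])"
```

```text
t 7.0 tcp [571.2 189.2  48.4] yaw 5.03 tilt [ 0.003 -0.002] w 32.4 F [-3.2  3.1  5.4] gf 63.0 j [ 0.65  0.08 -0.16 -0.   -1.32  1.01]
  to [569.2 190.3  46. ] shift mm [-1.9 -1.2  2.4]
```

>>> {"op": "apply_moves", "data": {
  "increments": [
    [[0.8, 0, 0.003, 0, 0, 0, 0], [0.8, 0, 0.003, 0, 0, 0, 0], [0.8, 0, 0.003, 0, 0, 0, 0]]
  ]
}}

```text
time: 7.3
ee_pos: [571.2, 189.2, 48.4]
tcp_rot: [-0.003, 0.999, 0.044, 0.002]
force: [-4.9, 12.7, 5.5]
gripper_width: 32.6
gripper_force: 62.9
```

>>> {"op": "apply_moves", "data": {
  "increments": [
    [[0.3, 0, -0.003, 0, 0, 0, 0], [0.3, 0, -0.003, 0, 0, 0, 0], [0.3, 0, -0.003, -0.05, 0, 0, 0], [0.2, 0, -0.003, -0.1, 0, 0, 0], [0.1, 0, -0.003, -0.12, 0, 0, 0]]
  ]
}}

```text
time: 7.8
ee_pos: [572.5, 187.4, 172.8]
tcp_rot: [-0.001, 0.999, 0.043, 0.004]
force: [-0.5, -0.3, 0.2]
gripper_width: 76.9
gripper_force: 0.0
```

>>> {"op": "apply_moves", "data": {
  "increments": [
    [[0, -0.02, 0.04, 0, 0, 0, 0], [0, -0.04, 0.08, 0, 0, 0, 0], [0, -0.06, 0.12, 0, 0, 0, 0], [0, -0.08, 0.16, 0, 0, 0, 0], [0, -0.1, 0.2, 0, 0, 0, 0]]
  ]
}}

```text
time: 8.3
ee_pos: [487.3, -22.1, 166.7]
tcp_rot: [0.0, 0.999, 0.043, 0.0]
force: [0.3, -0.6, 0.0]
gripper_width: 85.4
gripper_force: 0.0
```

>>> {"op": "apply_moves", "data": {
  "increments": [
    [[0, -0.02, 0.04, 0, 0, 0, 0], [0, -0.04, 0.08, 0, 0, 0, 0], [0, -0.065, 0.126, 0, 0, 0, 0], [0, -0.065, 0.126, 0, 0, 0, 0], [0, -0.065, 0.126, 0, 0, 0, 0]]
  ]
}}

```text
time: 8.8
ee_pos: [433.9, -152.7, 166.8]
tcp_rot: [0.0, 0.999, 0.042, 0.0]
force: [0.6, -0.2, -0.7]
gripper_width: 85.5
gripper_force: 0.0
```

```bash
cat > p.py <<'E'
# usage: p.py thing x y ztop : precise top-face centre from the wrist depth near (x,y)
from h import *
import sys
t=sys.argv[1]; x0,y0,zt=map(float,sys.argv[2:5])
f=vision.grab_frame("wrist"); W=cloud(f)
for m in vision.masks_of("wrist",t)[:4]:
    w=W[m["mask"]]; w=w[~np.isnan(w[:,0])]
    print(t,round(m["score"],2),np.round(m["pixel"]),np.median(w,0).round(1),f["img"][m["mask"]].mean(0).round())
k=(abs(W[...,2]-zt)<2.5)&(np.hypot(W[...,0]-x0,W[...,1]-y0)<60)
n,l,s_,c=cv2.connectedComponentsWithStats(k.astype(np.uint8))
for i in range(1,n):
    if s_[i,4]>150:
        q=W[l==i]; (cx,cy),r=cv2.minEnclosingCircle(q[:,:2].astype(np.float32)); print("blob",s_[i,4],"centre",round(cx,1),round(cy,1),"r",round(r,1),"z",q[:,2].mean().round(1)); rel([cx,cy,0])
s=env.state(); T=(W-np.array(s['ee_pos']))@Rq(s['tcp_rot'])
k=(abs(T[...,0])<13)&(abs(T[...,1])<60)&(T[...,2]>-60)&(T[...,2]<-10); print("finger tip tool z",np.percentile(T[k][:,2],99) if k.any() else None,"w",s["gripper_width"])
cv2.imwrite("pics/last.png",f["img"])
E
python3 p.py collar 428 -147 34
```

```text
collar 0.33 [123. 530.] [ 512.8 -308.1   13.5] [36. 38. 41.]
blob 549 centre 428.6 -144.2 r 14.8 z 32.8
t 8.9 tcp [ 434.5 -151.1  166.5] yaw 4.97 tilt [-0.  0.] w 85.6 F [0.2 0.9 0.5] gf 0.0 j [ 0.11 -0.35 -0.33  0.   -1.58  1.55]
  to [ 428.6 -144.2    0. ] shift mm [ -5.3  -7.4 166.5]
finger tip tool z -37.68029868153142 w 85.5991741789199
```

>>> {"op": "apply_moves", "data": {
  "increments": [
    [[0.2, -0.0053, -0.0074, 0.04, 0, 0, 0], [0.2, -0.0053, -0.0074, 0.08, 0, 0, 0], [0.2, -0.0053, -0.0074, 0.12, 0, 0, 0], [0.3, -0.0053, -0.0074, 0.15, 0, 0, 0], [0.3, -0.0053, -0.0074, 0.15, 0, 0, 0]]
  ]
}}

```text
time: 9.4
ee_pos: [425.6, -143.1, 12.0]
tcp_rot: [-0.001, 0.999, 0.044, -0.004]
force: [0.5, 0.5, -0.6]
gripper_width: 59.9
gripper_force: 0.0
```

```bash
python3 p.py collar 428 -147 34
```

```text
collar 0.63 [268. 326.] [ 435.8 -143.6    6.6] [135. 132. 127.]
blob 1994 centre 428.2 -144.5 r 15.0 z 32.7
t 9.5 tcp [ 429.1 -144.    17.5] yaw 5.08 tilt [-0.     0.001] w 59.6 F [-0.6  0.3  1.2] gf 0.0 j [ 0.13 -0.32 -0.58  0.   -1.3   1.53]
  to [ 428.2 -144.5    0. ] shift mm [-0.9  0.5 17.5]
finger tip tool z -10.82007455555776 w 59.63721609331481
```

>>> {"op": "apply_moves", "data": {
  "increments": [
    [[0.3, -0.001, 0.0005, 0.03, 0, 0, 0], [0.3, -0.001, 0.0005, 0.03, 0, 0, 0], [0.85, -0.001, 0.0005, 0.03, 0, 0, 0], [0.85, -0.001, 0.0005, 0.03, 0, 0, 0], [0.85, -0.001, 0.0005, 0.03, 0, 0, 0]]
  ]
}}

```text
time: 10.0
ee_pos: [429.3, -145.2, -10.7]
tcp_rot: [0.001, 0.999, 0.044, 0.002]
force: [-1.5, 1.8, 6.5]
gripper_width: 27.7
gripper_force: 59.1
```

>>> {"op": "apply_moves", "data": {
  "increments": [
    [[0.85, 0, 0, 0, 0, 0, 0], [0.85, 0, 0, 0, 0, 0, 0], [0.85, 0, 0, -0.01, 0, 0, 0], [0.85, 0, 0, -0.03, 0, 0, 0], [0.85, 0, 0, -0.03, 0, 0, 0]]
  ]
}}

```text
time: 10.5
ee_pos: [429.5, -145.2, 20.0]
tcp_rot: [0.0, 0.999, 0.044, 0.002]
force: [0.7, -0.0, -1.0]
gripper_width: 27.9
gripper_force: 59.4
```

```bash
python3 p.py collar 428 -147 64
```

```text
collar 0.68 [291. 319.] [ 439.4 -143.8   43.6] [134. 130. 125.]
collar 0.29 [140. 634.] [ 505.4 -284.8    3.4] [20. 28. 42.]
blob 3162 centre 434.4 -143.9 r 21.3 z 63.4
t 10.6 tcp [ 427.8 -144.8   17. ] yaw 4.97 tilt [ 0.001 -0.   ] w 27.7 F [ 0.1  0.5 -1.7] gf 59.3 j [ 0.12 -0.32 -0.59 -0.   -1.3   1.53]
  to [ 434.4 -143.9    0. ] shift mm [ 6.7 -0.3 17. ]
finger tip tool z -16.791564686216546 w 27.65095308676713
```

View pics/last.png

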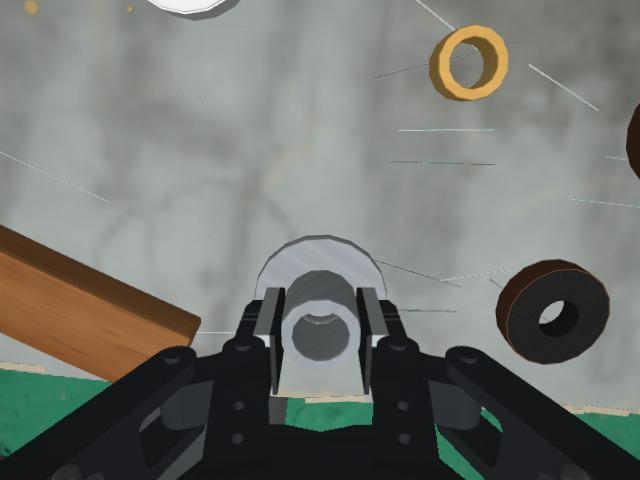

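>>> {"op": "apply_moves", "data": {
  "increments": [
    [[0.85, 0, 0, -0.05, 0, 0, 0], [0.85, 0, 0, -0.1, 0, 0, 0], [0.85, 0, 0, -0.147, 0, 0, 0], [0.85, 0.016, -0.045, -0.147, 0, 0, 0], [0.85, 0.032, -0.092, -0.147, 0, 0, 0]]
  ]
}}

```text
time: 11.1
ee_pos: [451.9, -50.0, 164.6]
tcp_rot: [-0.001, 0.999, 0.042, 0.001]
force: [1.2, -0.4, -2.1]
gripper_width: 27.8
gripper_force: 59.9
```

>>> {"op": "apply_moves", "data": {
  "increments": [
    [[0.85, 0.016, -0.046, 0, 0, 0, 0], [0.85, 0.032, -0.092, 0, 0, 0, 0], [0.85, 0.048, -0.139, 0, 0, 0, 0], [0.85, 0.064, -0.185, 0, 0, 0, 0], [0.85, 0.08, -0.232, 0, 0, 0, 0]]
  ]
}}

```text
time: 11.6
ee_pos: [510.7, 189.5, 162.5]
tcp_rot: [0.0, 0.999, 0.044, -0.001]
force: [1.1, -1.1, -1.0]
gripper_width: 27.8
gripper_force: 59.9
```

>>> {"op": "apply_moves", "data": {
  "increments": [
    [[0.85, 0.016, -0.046, 0, 0, 0, 0], [0.85, 0.032, -0.092, 0, 0, 0, 0], [0.85, 0.0574, -0.1673, 0, 0, 0, 0], [0.85, 0.0574, -0.1673, 0, 0, 0, 0], [0.85, 0.0574, -0.1673, 0, 0, 0, 0]]
  ]
}}

```text
time: 12.1
ee_pos: [552.8, 362.2, 159.6]
tcp_rot: [0.001, 0.999, 0.045, -0.002]
force: [-1.6, -0.5, -2.6]
gripper_width: 27.8
gripper_force: 59.9
```

>>> {"op": "apply_moves", "data": {
  "increments": [
    [[0.85, 0, 0, 0, 0, 0, 0], [0.85, 0, 0, 0, 0, 0, 0]]
  ]
}}

```text
time: 12.3
ee_pos: [553.5, 358.5, 163.0]
tcp_rot: [0.0, 0.999, 0.043, -0.0]
force: [0.1, -0.5, -1.5]
gripper_width: 28.0
gripper_force: 59.9
```

```bash
python3 -c "
from h import *
rel([554.2,359.6,165]); f=vision.grab_frame('wrist'); rel([554.2,359.6,165])
W=cloud(f); s=env.state()
print(Rq(s['tcp_rot'])[:,0])
T=(W-np.array(s['ee_pos']))@Rq(s['tcp_rot'])
cv2.imwrite('pics/last.png',f['img'])
for m in vision.masks_of('wrist','collar')[:2]:
    q=T[m['mask']]; print(m['score'],m['pixel'],np.median(q,0))
    for lo in range(-60,10,6):
        k=q[(q[:,2]>lo)&(q[:,2]<lo+6)]
        if len(k)>30: print(lo,len(k),k.min(0).round(1),k.max(0).round(1))
"
```

```text
t 12.3 tcp [553.5 358.5 163. ] yaw 4.96 tilt [-0.001  0.001] w 28.0 F [ 0.1 -0.5 -1.5] gf 59.9 j [ 0.88  0.2   0.18  0.   -1.55  0.78]
  to [554.2 359.6 165. ] shift mm [ 0.8 -1.1 -2. ]
t 12.3 tcp [553.6 358.3 163.5] yaw 4.94 tilt [-0.  0.] w 28.1 F [ 0.3 -0.2 -2.8] gf 59.9 j [ 0.88  0.2   0.18  0.   -1.55  0.78]
  to [554.2 359.6 165. ] shift mm [ 0.7 -1.2 -1.5]
[ 9.96283497e-01  8.61345093e-02 -2.00295798e-04]
0.75 [290.9, 318.7] [nan nan nan]
-48 2284 [-15.4 -15.1 -45.9] [ 14.3  13.1 -42. ]
-42 1381 [-14.8 -15.  -42. ] [ 14.7  19.3 -36. ]
-36 941 [-11.3 -15.  -36. ] [ 14.5  19.6 -30. ]
-30 862 [-11.5 -14.9 -30. ] [ 14.4  19.6 -24. ]
-24 726 [-11.6 -16.5 -24. ] [ 14.5  13.  -18. ]
-18 4899 [-11.7 -28.9 -18. ] [ 27.1  26.5 -12. ]
-12 127 [-11.3 -26.3 -12. ] [26.8 23.8 -8.7]
0.43 [157.5, 429.0] [nan nan nan]
-18 38 [  0.5 -28.9 -15.9] [ 25.8  26.5 -12.2]
-12 44 [ 10.5 -26.3 -12. ] [ 26.8  20.8 -10. ]
```

>>> {"op": "apply_moves", "data": {
  "increments": [
    [[0.85, 0.001, 0, 0.01, 0, 0, 0], [0.85, 0.001, 0, 0.02, 0, 0, 0], [0.85, 0.001, 0, 0.026, 0, 0, 0], [0.85, 0.001, 0, 0.026, 0, 0, 0]]
  ]
}}

```text
time: 12.8
ee_pos: [554.0, 358.6, 135.5]
tcp_rot: [0.001, 0.999, 0.043, -0.001]
force: [0.7, 0.4, -1.0]
gripper_width: 27.8
gripper_force: 59.9
```

```bash
python3 -c "
from h import *
rel([554.2,358.6,95])"
```

```text
t 12.8 tcp [554.  358.6 135.5] yaw 4.97 tilt [-0.002  0.002] w 27.8 F [ 0.7  0.4 -1. ] gf 59.9 j [ 0.88  0.2   0.13 -0.   -1.5   0.78]
  to [554.2 358.6  95. ] shift mm [ 0.3 -0.  40.5]
```

>>> {"op": "apply_moves", "data": {
  "increments": [
    [[0.85, 0, 0, 0.012, 0, 0, 0], [0.85, 0, 0, 0.025, 0, 0, 0], [0.85, 0, 0, 0.036, 0, 0, 0], [0.85, 0, 0, 0.038, 0, 0, 0], [0.85, 0, 0, 0.038, 0, 0, 0]]
  ]
}}

```text
time: 13.3
ee_pos: [554.4, 359.0, 98.7]
tcp_rot: [0.001, 0.999, 0.043, -0.0]
force: [-0.4, 0.7, -1.1]
gripper_width: 28.0
gripper_force: 59.9
```

```bash
python3 -c "
from h import *
rel([554.2,358.6,95])"
```

```text
t 13.3 tcp [554.4 359.   98.7] yaw 4.99 tilt [-0.001  0.001] w 28.0 F [-0.4  0.7 -1.1] gf 59.9 j [ 0.88  0.21  0.08  0.   -1.44  0.78]
  to [554.2 358.6  95. ] shift mm [-0.3  0.4  3.7]
```

>>> {"op": "apply_moves", "data": {
  "increments": [
    [[0.4, 0, 0, 0, 0, 0, 0], [0.4, 0, 0, 0, 0, 0, 0], [0.4, 0, 0, 0, 0, 0, 0], [0.4, 0, 0, -0.05, 0, 0, 0], [0.4, 0, 0, -0.1, 0, 0, 0]]
  ]
}}

```text
time: 13.8
ee_pos: [554.0, 358.6, 199.5]
tcp_rot: [0.001, 0.999, 0.044, -0.001]
force: [0.9, 0.1, 1.2]
gripper_width: 50.8
gripper_force: 0.0
```

>>> {"op": "apply_moves", "data": {
  "increments": [
    [[0, 0.01, 0.04, -0.01, 0, 0, 0], [0, 0.02, 0.08, -0.01, 0, 0, 0], [0, 0.02, 0.12, -0.01, 0, 0, 0], [0, 0.02, 0.12, -0.01, 0, 0, 0]]
  ]
}}

```text
time: 14.2
ee_pos: [586.0, 237.6, 211.4]
tcp_rot: [-0.0, 0.999, 0.041, 0.001]
force: [0.8, 0.4, -0.2]
gripper_width: 85.6
gripper_force: 0.0
```

```bash
python3 -c "
from h import *
rel(); f=vision.grab_frame('wrist'); cv2.imwrite('pics/w4.png',f['img']); W=cloud(f)
x,y,z=W[...,0],W[...,1],W[...,2]; r=np.hypot(x-554.2,y-359)
for a in range(50,100,4):
    k=(z>a)&(z<a+4)&(r<35)
    if k.sum()>20: q=W[k]; print(a,k.sum(),q.min(0).round(),q.max(0).round())
k=(z>88)&(z<98)&(abs(x-569)<25)&(y<240)&(y>140); print('grip',cv2.minAreaRect(W[k][:,:2].astype(np.float32)))
"
```

```text
t 14.2 tcp [586.  237.6 211.4] yaw 4.75 tilt [ 0.002 -0.   ] w 85.6 F [ 0.8  0.4 -0.2] gf 0.0 j [ 0.7   0.12  0.18  0.   -1.63  0.95]
50 371 [520. 325.  50.] [589. 393.  54.]
54 1746 [527. 332.  54.] [583. 388.  58.]
58 83 [546. 334.  58.] [570. 371.  62.]
62 81 [546. 346.  62.] [570. 370.  66.]
66 78 [546. 346.  66.] [570. 371.  70.]
70 94 [546. 346.  70.] [570. 371.  74.]
74 102 [545. 346.  74.] [570. 371.  78.]
78 174 [544. 346.  78.] [570. 376.  82.]
82 432 [541. 346.  82.] [570. 375.  86.]
86 47 [551. 352.  86.] [562. 364.  90.]
90 47 [551. 352.  90.] [562. 363.  94.]
94 47 [551. 351.  94.] [562. 364.  98.]
98 63 [550. 351.  98.] [562. 364. 102.]
grip ((569.7737426757812, 190.17617797851562), (17.590002059936523, 34.00635528564453), 4.060525417327881)
```

View pics/w4.png

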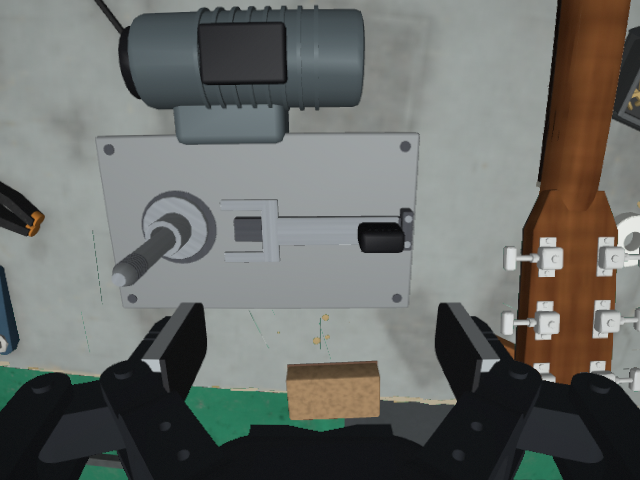

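>>> {"op": "apply_moves", "data": {
  "increments": [
    [[0.2, -0.0204, 0.0469, 0.0, 0, 0, 0], [0.2, -0.0204, 0.0469, 0.045, 0, 0, 0], [0.2, -0.0204, 0.0469, 0.09, 0, 0, 0], [0.2, -0.0204, 0.0469, 0.135, 0, 0, 0], [0.2, -0.0204, 0.0469, 0.162, 0, 0, 0]]
  ]
}}

```text
time: 14.75
ee_pos: [566.9, 193.0, 43.6]
tcp_rot: [0.001, 0.999, 0.044, -0.002]
force: [0.4, 0.4, -1.0]
gripper_width: 68.3
gripper_force: 0.0
```

>>> {"op": "apply_moves", "data": {
  "increments": [
    [[0.2, 0, 0, 0, 0, 0, 0], [0.8, 0, 0, 0, 0, 0, 0], [0.8, 0, 0, 0, 0, 0, 0], [0.8, 0, 0, 0, 0, 0, 0], [0.8, 0, 0, 0, 0, 0, 0]]
  ]
}}

```text
time: 15.25
ee_pos: [570.3, 193.5, 51.0]
tcp_rot: [-0.001, 0.999, 0.044, 0.002]
force: [-1.3, -0.9, 6.3]
gripper_width: 32.8
gripper_force: 61.2
```

```bash
python3 -c "
from h import *
rel([569.4,189.2,48],[569.4-.0884*55,189.2+55*.9961,48])"
```

```text
t 15.2 tcp [570.3 193.5  51. ] yaw 5.0 tilt [ 0.004 -0.001] w 32.8 F [-1.3 -0.9  6.3] gf 61.2 j [ 0.66  0.08 -0.16  0.   -1.33  1.  ]
  to [569.4 189.2  48. ] shift mm [-1.3  4.2  3. ]
  to [564.5 244.   48. ] shift mm [ -1.3 -50.8   3.1]
```

>>> {"op": "apply_moves", "data": {
  "increments": [
    [[0.8, 0, -0.015, 0, 0, 0, 0], [0.8, 0, -0.03, 0, 0, 0, 0], [0.8, 0, -0.045, 0, 0, 0, 0], [0.8, 0, -0.052, 0, 0, 0, 0], [0.8, 0, -0.052, 0, 0, 0, 0]]
  ]
}}

```text
time: 15.75
ee_pos: [565.7, 244.1, 51.1]
tcp_rot: [0.001, 0.999, 0.044, 0.002]
force: [-0.6, -6.2, 6.9]
gripper_width: 32.4
gripper_force: 61.7
```

>>> {"op": "apply_moves", "data": {
  "increments": [
    [[0.8, 0, -0.002, 0, 0, 0, 0], [0.8, 0, -0.002, 0, 0, 0, 0], [0.8, 0, -0.002, 0, 0, 0, 0]]
  ]
}}

```text
time: 16.05
ee_pos: [565.7, 244.1, 51.1]
tcp_rot: [0.002, 0.999, 0.043, 0.002]
force: [-0.3, -11.3, 7.3]
gripper_width: 32.4
gripper_force: 61.7
```

```bash
python3 -c "
from h import *
rel([564.5,244,48])"
```

```text
t 16.1 tcp [565.7 244.1  51.1] yaw 4.93 tilt [0.003 0.004] w 32.4 F [ -0.3 -11.3   7.3] gf 61.7 j [ 0.73  0.12 -0.12  0.   -1.33  0.92]
  to [564.5 244.   48. ] shift mm [-1.2 -0.   3. ]
```

>>> {"op": "apply_moves", "data": {
  "increments": [
    [[0.3, 0, 0.002, 0, 0, 0, 0], [0.3, 0, 0.002, 0, 0, 0, 0], [0.3, 0, 0.002, -0.05, 0, 0, 0], [0.2, 0, 0.002, -0.1, 0, 0, 0], [0.1, 0, 0.002, -0.12, 0, 0, 0]]
  ]
}}

```text
time: 16.55
ee_pos: [566.1, 245.9, 174.6]
tcp_rot: [-0.002, 0.999, 0.044, 0.004]
force: [-0.0, 0.5, 0.8]
gripper_width: 76.8
gripper_force: 0.0
```

>>> {"op": "apply_moves", "data": {
  "increments": [
    [[0, -0.016, 0.046, 0, 0, 0, 0], [0, -0.032, 0.092, 0, 0, 0, 0], [0, -0.048, 0.138, 0, 0, 0, 0], [0, -0.064, 0.184, 0, 0, 0, 0], [0, -0.08, 0.23, 0, 0, 0, 0]]
  ]
}}

```text
time: 17.05
ee_pos: [504.0, 7.8, 168.4]
tcp_rot: [-0.0, 0.999, 0.044, 0.001]
force: [0.3, -1.0, -0.5]
gripper_width: 85.3
gripper_force: 0.0
```

>>> {"op": "apply_moves", "data": {
  "increments": [
    [[0, -0.016, 0.046, 0, 0, 0, 0], [0, -0.032, 0.092, 0, 0, 0, 0], [0, -0.048, 0.138, 0, 0, 0, 0], [0, -0.064, 0.184, 0, 0, 0, 0], [0, -0.08, 0.23, 0, 0, 0, 0]]
  ]
}}

```text
time: 17.55
ee_pos: [444.5, -228.7, 168.6]
tcp_rot: [-0.0, 0.999, 0.044, 0.001]
force: [1.7, -0.7, -0.5]
gripper_width: 85.3
gripper_force: 0.0
```

>>> {"op": "apply_moves", "data": {
  "increments": [
    [[0, -0.019, 0.028, 0.03, 0, 0, 0], [0, -0.019, 0.028, 0.03, 0, 0, 0], [0, -0.019, 0.028, 0.03, 0, 0, 0]]
  ]
}}

```text
time: 17.85
ee_pos: [428.1, -257.2, 137.7]
tcp_rot: [-0.0, 0.999, 0.043, 0.0]
force: [-0.1, 0.3, 0.8]
gripper_width: 85.5
gripper_force: 0.0
```

```bash
python3 p.py section_1 415 -267 15
```

```text
section_1 0.91 [240. 577.] [ 427.4 -455.4   13.2] [ 51. 121. 213.]
section_1 0.81 [238. 331.] [ 418.6 -265.3   13.6] [38. 40. 42.]
section_1 0.64 [19. 89.] [552.4 -84.7  14. ] [206. 209. 207.]
section_1 0.59 [ 99. 417.] [ 513.2 -310.2   13.8] [38. 40. 41.]
blob 3105 centre 416.9 -265.4 r 27.3 z 13.8
t 17.9 tcp [ 429.3 -256.4  138.9] yaw 5.04 tilt [0.002 0.001] w 85.5 F [ 0.1 -0.2  1. ] gf 0.0 j [-0.13 -0.23 -0.29  0.   -1.51  1.79]
  to [ 416.9 -265.4    0. ] shift mm [-13.4   7.7 138.9]
finger tip tool z -35.968825166119935 w 85.52964660232011
```

>>> {"op": "apply_moves", "data": {
  "increments": [
    [[0, -0.0134, 0.0085, 0.04, 0, 0, 0], [0, -0.0134, 0.0085, 0.085, 0, 0, 0], [0, -0.0134, 0.0085, 0.13, 0, 0, 0], [0, -0.0134, 0.0085, 0.155, 0, 0, 0], [0, -0.0134, 0.0085, 0.163, 0, 0, 0]]
  ]
}}

```text
time: 18.45
ee_pos: [415.0, -265.0, -27.6]
tcp_rot: [-0.001, 0.999, 0.044, -0.002]
force: [-0.6, -0.5, 0.3]
gripper_width: 85.8
gripper_force: 0.0
```

>>> {"op": "apply_moves", "data": {
  "increments": [
    [[0.6, 0, 0, 0, 0, 0, 0], [0.6, 0, 0, 0, 0, 0, 0], [0.6, 0, 0, 0, 0, 0, 0], [0.6, 0, 0, 0, 0, 0, 0]]
  ]
}}

```text
time: 18.85
ee_pos: [418.0, -267.1, -22.0]
tcp_rot: [0.001, 0.999, 0.044, 0.002]
force: [-1.0, 1.6, 5.3]
gripper_width: 52.3
gripper_force: 61.4
```

```bash
python3 p.py section_1 415 -267 15
```

```text
section_1 0.89 [ 73. 501.] [ 510.3 -310.7   13.8] [38. 41. 42.]
section_1 0.78 [331. 318.] [ 420.9 -265.8   13.7] [39. 42. 44.]
blob 12787 centre 422.1 -265.6 r 33.0 z 13.9
t 18.9 tcp [ 418.  -267.1  -22. ] yaw 5.03 tilt [0.005 0.002] w 51.3 F [0.4 1.9 4.3] gf 61.5 j [-0.16 -0.15 -0.52  0.   -1.19  1.82]
  to [ 422.1 -265.6    0. ] shift mm [  4.3  -1.1 -22. ]
finger tip tool z -19.781060126177895 w 51.28762233970323
```

>>> {"op": "apply_moves", "data": {
  "increments": [
    [[0.6, 0, 0, -0.04, 0, 0, 0], [0.6, 0, 0, -0.09, 0, 0, 0], [0.6, 0, 0, -0.14, 0, 0, 0], [0.6, 0, 0, -0.182, 0, 0, 0], [0.6, 0.0147, -0.047, -0.182, 0, 0, 0]]
  ]
}}

```text
time: 19.45
ee_pos: [428.3, -222.6, 165.9]
tcp_rot: [0.003, 0.999, 0.04, 0.006]
force: [2.1, -0.1, -0.3]
gripper_width: 51.7
gripper_force: 62.8
```

>>> {"op": "apply_moves", "data": {
  "increments": [
    [[0.6, 0.0147, -0.047, 0, 0, 0, 0], [0.6, 0.0294, -0.094, 0, 0, 0, 0], [0.6, 0.0441, -0.141, 0, 0, 0, 0], [0.6, 0.0588, -0.188, 0, 0, 0, 0], [0.6, 0.0735, -0.235, 0, 0, 0, 0]]
  ]
}}

```text
time: 19.95
ee_pos: [479.6, 24.4, 158.9]
tcp_rot: [-0.001, 0.999, 0.044, 0.002]
force: [1.7, -0.2, -0.3]
gripper_width: 51.7
gripper_force: 62.8
```

>>> {"op": "apply_moves", "data": {
  "increments": [
    [[0.6, 0.0147, -0.047, 0, 0, 0, 0], [0.6, 0.0294, -0.094, 0, 0, 0, 0], [0.6, 0.0441, -0.141, 0, 0, 0, 0], [0.6, 0.0588, -0.188, 0, 0, 0, 0], [0.6, 0.0735, -0.235, 0, 0, 0, 0]]
  ]
}}

```text
time: 20.45
ee_pos: [532.3, 265.1, 158.7]
tcp_rot: [-0.001, 0.999, 0.044, 0.001]
force: [0.9, -1.0, 0.2]
gripper_width: 52.1
gripper_force: 62.8
```

>>> {"op": "apply_moves", "data": {
  "increments": [
    [[0.6, 0.0147, -0.047, 0, 0, 0, 0], [0.6, 0.03, -0.0941, 0, 0, 0, 0], [0.6, 0.03, -0.0941, 0, 0, 0, 0], [0.6, 0.03, -0.0941, 0, 0, 0, 0], [0.6, 0.03, -0.0941, 0, 0, 0, 0]]
  ]
}}

```text
time: 20.95
ee_pos: [553.9, 358.6, 158.1]
tcp_rot: [-0.0, 0.999, 0.043, 0.001]
force: [-0.7, 0.3, 0.2]
gripper_width: 51.3
gripper_force: 62.8
```

```bash
cat > hold.py <<'E'
from h import *
import sys
t=sys.argv[1]
rel([554.2,358.6,95]); f=vision.grab_frame('wrist'); rel()
W=cloud(f); s=env.state(); T=(W-np.array(s['ee_pos']))@Rq(s['tcp_rot'])
cv2.imwrite('pics/last.png',f['img'])
for m in vision.masks_of('wrist',t)[:3]:
    q=T[m['mask']]; q=q[~np.isnan(q[:,0])]
    if np.abs(np.median(q[:,1]))<25 and np.median(q[:,2])<0:
        top=np.percentile(q[:,2],3); k=q[abs(q[:,2]-top)<2.5]
        print(m['score'],m['pixel'],"top z",top.round(1),"bottom",q[:,2].max().round(1),"x",k[:,0].min().round(1),k[:,0].max().round(1),"y",k[:,1].min().round(1),k[:,1].max().round(1))
        A=np.c_[k[:,:2],np.ones(len(k))]; print("plane tilt",np.linalg.lstsq(A,k[:,2],rcond=None)[0][:2].round(3))
        im=np.uint8(m['mask']);cs,h=cv2.findContours(im,cv2.RETR_CCOMP,cv2.CHAIN_APPROX_NONE)
        for c,hh in zip(cs,h[0]):
            if hh[3]>=0 and len(c)>30:
                e=cv2.fitEllipse(c); w=world(f,[e[0][1]],[e[0][0]],s['ee_pos'][2]-top); print("bore ellipse px",np.round(e[0]),"tool",((w-np.array(s['ee_pos']))@Rq(s['tcp_rot'])).round(1))
E
python3 hold.py section_1
```

```text
t 20.9 tcp [553.9 358.6 158.1] yaw 4.97 tilt [ 0.002 -0.001] w 51.3 F [-0.7  0.3  0.2] gf 62.8 j [ 0.88  0.2   0.17  0.   -1.54  0.78]
  to [554.2 358.6  95. ] shift mm [ 0.2  0.1 63.1]
t 21.0 tcp [553.9 358.3 158.3] yaw 4.94 tilt [ 0.002 -0.001] w 50.9 F [0.1 0.1 0.4] gf 62.8 j [ 0.88  0.2   0.17  0.   -1.54  0.78]
0.87 [329.1, 325.6] top z -36.5 bottom 160.8 x -28.7 26.6 y -27.2 24.8
plane tilt [0.002 0.002]
bore ellipse px [321. 315.] tool [[  4.1  -1.  -36.5]]
```

>>> {"op": "apply_moves", "data": {
  "increments": [
    [[0.6, 0.001, 0, 0.012, 0, 0, 0], [0.6, 0.001, 0, 0.022, 0, 0, 0], [0.6, 0.001, 0, 0.03, 0, 0, 0], [0.6, 0.001, 0, 0.036, 0, 0, 0], [0.6, 0.001, 0, 0.036, 0, 0, 0]]
  ]
}}

```text
time: 21.55
ee_pos: [554.1, 358.5, 118.9]
tcp_rot: [0.001, 0.999, 0.043, -0.001]
force: [0.8, -0.6, -1.6]
gripper_width: 51.1
gripper_force: 62.8
```

```bash
python3 -c "
from h import *
rel([554.2,358.6,95])"
```

```text
t 21.6 tcp [554.1 358.5 118.9] yaw 4.98 tilt [-0.002  0.001] w 51.1 F [ 0.8 -0.6 -1.6] gf 62.8 j [ 0.88  0.21  0.11 -0.   -1.47  0.78]
  to [554.2 358.6  95. ] shift mm [ 0.2 -0.1 23.9]
```

>>> {"op": "apply_moves", "data": {
  "increments": [
    [[0.6, 0, 0, 0.012, 0, 0, 0], [0.6, 0, 0, 0.022, 0, 0, 0], [0.6, 0, 0, 0.022, 0, 0, 0], [0.2, 0, 0, 0.022, 0, 0, 0], [0.1, 0, 0, 0.022, 0, 0, 0]]
  ]
}}

```text
time: 22.05
ee_pos: [554.9, 359.1, 99.3]
tcp_rot: [-0.0, 0.999, 0.043, 0.0]
force: [0.6, -0.2, 0.1]
gripper_width: 76.6
gripper_force: 0.0
```

>>> {"op": "apply_moves", "data": {
  "increments": [
    [[0.1, 0, 0, 0, 0, 0, 0], [0, 0, 0, -0.05, 0, 0, 0], [0, 0, 0, -0.1, 0, 0, 0], [0, 0.01, 0.045, -0.11, 0, 0, 0], [0, 0.02, 0.09, -0.11, 0, 0, 0]]
  ]
}}

```text
time: 22.55
ee_pos: [583.4, 271.6, 212.9]
tcp_rot: [-0.002, 0.999, 0.045, 0.003]
force: [0.4, -0.6, -1.2]
gripper_width: 85.2
gripper_force: 0.0
```

```bash
cat > chk.py <<'E'
from h import *
rel(); f=vision.grab_frame('wrist'); cv2.imwrite('pics/last.png',f['img']); W=cloud(f)
x,y,z=W[...,0],W[...,1],W[...,2]; r=np.hypot(x-554.5,y-359.3)
for a in range(52,176,4):
    k=(z>a)&(z<a+4)&(r<40)
    if k.sum()>60:
        q=W[k]; print(a,k.sum(),"zmed",np.median(q[:,2]).round(1),"x",q[:,0].min().round(),q[:,0].max().round(),"y",q[:,1].min().round(),q[:,1].max().round(),"mid",((q.min(0)+q.max(0))/2)[:2].round(1))
E
python3 chk.py
```

```text
t 22.6 tcp [583.4 271.6 212.9] yaw 5.13 tilt [ 0.006 -0.003] w 85.2 F [ 0.4 -0.6 -1.2] gf 0.0 j [ 0.75  0.15  0.21  0.   -1.63  0.91]
52 144 zmed 55.1 x 563.0 583.0 y 343.0 385.0 mid [573.  363.9]
56 94 zmed 56.5 x 540.0 583.0 y 322.0 384.0 mid [561.6 353.3]
60 1507 zmed 62.4 x 529.0 583.0 y 319.0 375.0 mid [556.2 347.3]
84 113 zmed 86.0 x 543.0 581.0 y 332.0 376.0 mid [562.  354.2]
88 144 zmed 90.0 x 541.0 581.0 y 332.0 376.0 mid [561.1 354.1]
92 197 zmed 94.3 x 526.0 581.0 y 332.0 386.0 mid [553.5 359. ]
96 2820 zmed 97.9 x 526.0 581.0 y 332.0 387.0 mid [553.4 359.8]
124 64 zmed 126.1 x 550.0 562.0 y 351.0 364.0 mid [555.9 357.4]
132 62 zmed 134.4 x 550.0 562.0 y 351.0 364.0 mid [556.2 357.4]
136 67 zmed 138.1 x 550.0 562.0 y 351.0 365.0 mid [556.2 357.8]
140 77 zmed 142.2 x 550.0 562.0 y 351.0 365.0 mid [556.2 358. ]
144 78 zmed 146.1 x 550.0 562.0 y 351.0 365.0 mid [556.2 357.9]
148 125 zmed 150.4 x 545.0 562.0 y 351.0 367.0 mid [553.9 358.9]
152 173 zmed 153.8 x 547.0 562.0 y 352.0 366.0 mid [554.2 358.9]
156 241 zmed 158.7 x 548.0 560.0 y 353.0 364.0 mid [554.2 358.6]
```

>>> {"op": "apply_moves", "data": {
  "increments": [
    [[0, -0.009, 0.0475, 0, 0, 0, 0], [0, -0.018, 0.095, 0, 0, 0, 0], [0, -0.027, 0.1425, 0, 0, 0, 0], [0, -0.036, 0.19, 0, 0, 0, 0], [0, -0.045, 0.2375, 0, 0, 0, 0]]
  ]
}}

```text
time: 23.1
ee_pos: [557.7, 28.8, 209.3]
tcp_rot: [-0.0, 0.999, 0.044, 0.001]
force: [0.8, 0.4, -0.8]
gripper_width: 85.1
gripper_force: 0.0
```

>>> {"op": "apply_moves", "data": {
  "increments": [
    [[0, -0.009, 0.0475, 0, 0, 0, 0], [0, -0.018, 0.095, 0, 0, 0, 0], [0, -0.027, 0.1425, 0.01, 0, 0, 0], [0, -0.036, 0.19, 0.02, 0, 0, 0], [0, -0.045, 0.2375, 0.03, 0, 0, 0]]
  ]
}}

```text
time: 23.6
ee_pos: [533.6, -211.9, 179.1]
tcp_rot: [0.0, 0.999, 0.044, 0.001]
force: [0.9, 0.3, 0.1]
gripper_width: 85.3
gripper_force: 0.0
```

>>> {"op": "apply_moves", "data": {
  "increments": [
    [[0, -0.009, 0.045, 0.015, 0, 0, 0], [0, -0.018, 0.09, 0.03, 0, 0, 0], [0, -0.018, 0.093, 0.043, 0, 0, 0], [0, -0.018, 0.093, 0.043, 0, 0, 0], [0, -0.018, 0.093, 0.043, 0, 0, 0]]
  ]
}}

```text
time: 24.1
ee_pos: [524.2, -303.8, 136.2]
tcp_rot: [0.0, 0.999, 0.044, 0.0]
force: [0.8, 0.7, 0.8]
gripper_width: 85.5
gripper_force: 0.0
```

```bash
python3 p.py section_1 512.5 -311 15
```

```text
section_1 0.78 [233. 474.] [ 523.7 -416.1   13.4] [36. 38. 41.]
section_1 0.78 [268. 609.] [ 501.6 -534.7   13.1] [198. 201. 200.]
section_1 0.71 [135.  38.] [566.6 -86.4  13.9] [197. 201. 199.]
section_1 0.7 [216. 334.] [ 514.3 -310.    13.7] [34. 37. 38.]
blob 3148 centre 512.6 -310.5 r 27.3 z 13.9
t 24.2 tcp [ 524.9 -303.4  137.2] yaw 5.07 tilt [0.002 0.001] w 85.5 F [ 0.7 -0.7  0.8] gf 0.0 j [-0.19  0.06 -0.02  0.   -1.49  1.85]
  to [ 512.6 -310.5    0. ] shift mm [-13.2   5.9 137.1]
finger tip tool z -36.30875674711273 w 85.47816061245807
```

>>> {"op": "apply_moves", "data": {
  "increments": [
    [[0, -0.0132, 0.0067, 0.04, 0, 0, 0], [0, -0.0132, 0.0067, 0.085, 0, 0, 0], [0, -0.0132, 0.0067, 0.13, 0, 0, 0], [0, -0.0132, 0.0067, 0.155, 0, 0, 0], [0, -0.0132, 0.0067, 0.161, 0, 0, 0]]
  ]
}}

```text
time: 24.7
ee_pos: [510.2, -310.3, -28.1]
tcp_rot: [-0.001, 0.999, 0.044, -0.002]
force: [-0.8, -0.4, 0.3]
gripper_width: 85.2
gripper_force: 0.0
```

>>> {"op": "apply_moves", "data": {
  "increments": [
    [[0, 0, 0, 0, 0, 0, 0], [0.6, 0, 0, 0, 0, 0, 0], [0.6, 0, 0, 0, 0, 0, 0], [0.6, 0, 0, 0, 0, 0, 0], [0.6, 0, 0, 0, 0, 0, 0]]
  ]
}}

```text
time: 25.2
ee_pos: [513.3, -312.7, -22.1]
tcp_rot: [0.001, 0.999, 0.044, 0.002]
force: [-0.6, 1.8, 5.9]
gripper_width: 51.5
gripper_force: 61.1
```

>>> {"op": "apply_moves", "data": {
  "increments": [
    [[0.6, 0, 0, -0.04, 0, 0, 0], [0.6, 0, 0, -0.09, 0, 0, 0], [0.6, 0, 0, -0.14, 0, 0, 0], [0.6, 0, 0, -0.183, 0, 0, 0], [0.6, 0, 0, -0.183, 0, 0, 0]]
  ]
}}

```text
time: 25.7
ee_pos: [514.3, -313.9, 167.6]
tcp_rot: [0.003, 0.999, 0.043, 0.006]
force: [-0.3, 0.1, 0.5]
gripper_width: 51.5
gripper_force: 62.7
```

```bash
python3 hold.py section_1
```

```text
t 25.7 tcp [ 514.3 -313.9  167.6] yaw 4.98 tilt [0.013 0.007] w 51.5 F [-0.3  0.1  0.5] gf 62.7 j [-0.21  0.03  0.    0.   -1.53  1.87]
  to [554.2 358.6  95. ] shift mm [  97.2 -667.    68.8]
t 25.8 tcp [ 513.4 -312.9  163.2] yaw 4.98 tilt [0.008 0.004] w 51.5 F [-0.1  0.2 -2.1] gf 62.7 j [-0.21  0.03 -0.    0.   -1.53  1.87]
```

>>> {"op": "apply_moves", "data": {
  "increments": [
    [[0.6, 0.007, -0.0475, 0, 0, 0, 0], [0.6, 0.014, -0.095, 0, 0, 0, 0], [0.6, 0.021, -0.1425, 0, 0, 0, 0], [0.6, 0.028, -0.19, 0, 0, 0, 0], [0.6, 0.035, -0.2375, 0, 0, 0, 0]]
  ]
}}

```text
time: 26.3
ee_pos: [524.8, -70.5, 156.3]
tcp_rot: [-0.0, 0.999, 0.043, -0.001]
force: [1.4, -0.3, -0.1]
gripper_width: 51.3
gripper_force: 62.7
```

>>> {"op": "apply_moves", "data": {
  "increments": [
    [[0.6, 0.007, -0.0475, 0, 0, 0, 0], [0.6, 0.014, -0.095, 0, 0, 0, 0], [0.6, 0.021, -0.1425, 0, 0, 0, 0], [0.6, 0.028, -0.19, 0, 0, 0, 0], [0.6, 0.035, -0.2375, 0, 0, 0, 0]]
  ]
}}

```text
time: 26.8
ee_pos: [539.1, 169.1, 156.3]
tcp_rot: [0.0, 0.999, 0.044, -0.001]
force: [1.4, -0.2, -0.9]
gripper_width: 51.3
gripper_force: 62.7
```

>>> {"op": "apply_moves", "data": {
  "increments": [
    [[0.6, 0.007, -0.0475, 0, 0, 0, 0], [0.6, 0.014, -0.095, 0, 0, 0, 0], [0.6, 0.022, -0.1425, 0, 0, 0, 0], [0.6, 0.029, -0.189, 0, 0, 0, 0], [0.6, 0.029, -0.189, 0, 0, 0, 0]]
  ]
}}

```text
time: 27.3
ee_pos: [550.7, 362.3, 153.2]
tcp_rot: [0.001, 0.999, 0.046, -0.002]
force: [-0.5, 0.2, -1.6]
gripper_width: 51.5
gripper_force: 62.8
```

>>> {"op": "apply_moves", "data": {
  "increments": [
    [[0.6, 0, 0, 0, 0, 0, 0], [0.6, 0, 0, 0, 0, 0, 0]]
  ]
}}

```text
time: 27.5
ee_pos: [552.3, 357.2, 156.9]
tcp_rot: [0.001, 0.999, 0.043, -0.0]
force: [-0.0, -0.6, -0.7]
gripper_width: 51.2
gripper_force: 62.8
```

```bash
sed -i 's/\[:3\]:/[:6]:/' hold.py; python3 hold.py section_1
```

```text
t 27.5 tcp [552.3 357.2 156.9] yaw 4.95 tilt [-0.001  0.001] w 51.2 F [-0.  -0.6 -0.7] gf 62.8 j [ 0.88  0.19  0.16  0.   -1.54  0.78]
  to [554.2 358.6  95. ] shift mm [ 2.  -1.3 61.9]
t 27.6 tcp [552.5 357.  157.5] yaw 4.93 tilt [-0.  0.] w 51.7 F [0.1 0.2 0.1] gf 62.8 j [ 0.88  0.19  0.16  0.   -1.54  0.78]
0.58 [329.2, 320.8] top z -36.3 bottom 160.3 x -28.7 26.7 y -27.2 24.9
plane tilt [0.002 0.002]
bore ellipse px [321. 315.] tool [[  4.1  -1.1 -36.3]]
```

>>> {"op": "apply_moves", "data": {
  "increments": [
    [[0.6, 0.0021, -0.0013, 0.01, 0, 0, 0], [0.6, 0.0021, -0.0013, 0.02, 0, 0, 0], [0.6, 0.0021, -0.0013, 0.03, 0, 0, 0], [0.6, 0.0021, -0.0013, 0.035, 0, 0, 0], [0.6, 0.0021, -0.0013, 0.035, 0, 0, 0]]
  ]
}}

```text
time: 28.1
ee_pos: [553.9, 359.0, 120.9]
tcp_rot: [0.001, 0.999, 0.043, -0.001]
force: [-0.8, 0.6, -0.8]
gripper_width: 51.6
gripper_force: 62.8
```

>>> {"op": "apply_moves", "data": {
  "increments": [
    [[0.6, 0, 0, 0.012, 0, 0, 0], [0.6, 0, 0, 0.022, 0, 0, 0], [0.6, 0, 0, 0.022, 0, 0, 0], [0.2, 0, 0, 0.022, 0, 0, 0], [0.1, 0, 0, 0.022, 0, 0, 0]]
  ]
}}

```text
time: 28.6
ee_pos: [554.8, 359.7, 101.3]
tcp_rot: [-0.0, 0.999, 0.043, 0.0]
force: [0.2, 0.6, 0.4]
gripper_width: 76.5
gripper_force: 0.0
```

>>> {"op": "apply_moves", "data": {
  "increments": [
    [[0.1, 0, 0, 0, 0, 0, 0], [0, 0, 0, -0.05, 0, 0, 0], [0, 0, 0, -0.1, 0, 0, 0], [0, 0.01, 0.045, -0.11, 0, 0, 0], [0, 0.02, 0.09, -0.11, 0, 0, 0]]
  ]
}}

```text
time: 29.1
ee_pos: [583.2, 272.1, 214.9]
tcp_rot: [-0.002, 0.999, 0.045, 0.003]
force: [1.2, -1.2, -0.3]
gripper_width: 85.3
gripper_force: 0.0
```

```bash
python3 chk.py
```

```text
t 29.1 tcp [583.2 272.1 214.9] yaw 5.12 tilt [ 0.006 -0.003] w 85.3 F [ 1.2 -1.2 -0.3] gf 0.0 j [ 0.75  0.15  0.22  0.   -1.63  0.91]
52 147 zmed 55.2 x 562.0 583.0 y 343.0 385.0 mid [572.4 364. ]
56 78 zmed 56.6 x 536.0 582.0 y 325.0 381.0 mid [559.3 353.3]
60 1509 zmed 62.4 x 529.0 584.0 y 319.0 375.0 mid [556.2 347.2]
84 102 zmed 86.5 x 549.0 581.0 y 332.0 375.0 mid [564.8 353.9]
88 112 zmed 90.1 x 546.0 581.0 y 332.0 374.0 mid [563.2 353.3]
92 133 zmed 94.0 x 542.0 581.0 y 332.0 373.0 mid [561.5 352.8]
96 168 zmed 97.3 x 539.0 581.0 y 333.0 373.0 mid [559.8 352.8]
100 132 zmed 102.2 x 544.0 581.0 y 333.0 373.0 mid [562.7 353.3]
104 165 zmed 106.3 x 545.0 581.0 y 333.0 374.0 mid [562.8 353.7]
108 528 zmed 111.5 x 526.0 581.0 y 333.0 387.0 mid [553.4 360. ]
112 2686 zmed 113.0 x 526.0 581.0 y 333.0 387.0 mid [553.6 360. ]
124 63 zmed 126.1 x 551.0 562.0 y 351.0 363.0 mid [556.3 357.2]
136 68 zmed 138.1 x 550.0 562.0 y 351.0 365.0 mid [556.3 357.8]
140 76 zmed 142.2 x 551.0 562.0 y 351.0 364.0 mid [556.4 357.5]
144 73 zmed 146.1 x 551.0 562.0 y 351.0 365.0 mid [556.7 357.8]
148 127 zmed 150.5 x 546.0 562.0 y 351.0 367.0 mid [554.1 358.9]
152 173 zmed 154.0 x 547.0 562.0 y 351.0 366.0 mid [554.1 358.7]
156 233 zmed 158.6 x 548.0 560.0 y 353.0 364.0 mid [554.  358.6]
```

>>> {"op": "apply_moves", "data": {
  "increments": [
    [[0, -0.0077, 0.048, 0, 0, 0, 0], [0, -0.0154, 0.096, 0, 0, 0, 0], [0, -0.0231, 0.144, 0, 0, 0, 0], [0, -0.0308, 0.192, 0, 0, 0, 0], [0, -0.0385, 0.24, 0, 0, 0, 0]]
  ]
}}

```text
time: 29.65
ee_pos: [564.3, 27.4, 211.3]
tcp_rot: [-0.0, 0.999, 0.044, 0.001]
force: [1.1, -0.5, 0.5]
gripper_width: 85.4
gripper_force: 0.0
```

>>> {"op": "apply_moves", "data": {
  "increments": [
    [[0, -0.0077, 0.048, 0, 0, 0, 0], [0, -0.0154, 0.096, 0, 0, 0, 0], [0, -0.0231, 0.144, 0.01, 0, 0, 0], [0, -0.0308, 0.192, 0.02, 0, 0, 0], [0, -0.0385, 0.24, 0.02, 0, 0, 0]]
  ]
}}

```text
time: 30.15
ee_pos: [546.2, -214.9, 189.6]
tcp_rot: [-0.0, 0.999, 0.044, -0.0]
force: [1.0, -0.1, 0.9]
gripper_width: 85.3
gripper_force: 0.0
```

>>> {"op": "apply_moves", "data": {
  "increments": [
    [[0, -0.0077, 0.048, 0.01, 0, 0, 0], [0, -0.0154, 0.096, 0.02, 0, 0, 0], [0, -0.0231, 0.144, 0.03, 0, 0, 0], [0, -0.0308, 0.191, 0.04, 0, 0, 0], [0, -0.0308, 0.191, 0.05, 0, 0, 0]]
  ]
}}

```text
time: 30.65
ee_pos: [531.1, -411.1, 138.9]
tcp_rot: [0.0, 0.999, 0.041, -0.001]
force: [0.5, 0.9, -0.8]
gripper_width: 85.6
gripper_force: 0.0
```

>>> {"op": "apply_moves", "data": {
  "increments": [
    [[0, 0, 0, 0, 0, 0, 0], [0, 0, 0, 0, 0, 0, 0]]
  ]
}}

```text
time: 30.85
ee_pos: [533.3, -405.7, 141.2]
tcp_rot: [0.0, 0.999, 0.044, 0.0]
force: [0.6, 0.0, 1.0]
gripper_width: 85.5
gripper_force: 0.0
```

```bash
python3 p.py section_1 521 -417 15
```

```text
section_1 0.77 [260. 482.] [ 502.2 -537.    13.4] [210. 213. 211.]
section_1 0.7 [ 87. 221.] [ 617.8 -334.1   14. ] [226. 227. 224.]
section_1 0.66 [339. 373.] [ 429.7 -458.2   13.3] [ 48. 115. 208.]
section_1 0.61 [237. 338.] [ 523.5 -418.    13.7] [33. 35. 37.]
blob 3050 centre 522.3 -418.3 r 27.3 z 13.8
t 30.9 tcp [ 533.9 -405.3  142.3] yaw 5.08 tilt [0.002 0.001] w 85.3 F [0.3 0.9 0.8] gf 0.0 j [-0.35  0.23  0.17  0.   -1.51  2.01]
  to [ 522.3 -418.3    0. ] shift mm [-13.   11.7 142.3]
finger tip tool z -36.20083015390463 w 85.28055807767274
```

>>> {"op": "apply_moves", "data": {
  "increments": [
    [[0, -0.013, 0.0125, 0.04, 0, 0, 0], [0, -0.013, 0.0125, 0.085, 0, 0, 0], [0, -0.013, 0.0125, 0.13, 0, 0, 0], [0, -0.013, 0.0125, 0.16, 0, 0, 0], [0, -0.013, 0.0125, 0.166, 0, 0, 0]]
  ]
}}

```text
time: 31.45
ee_pos: [519.5, -417.4, -29.2]
tcp_rot: [-0.002, 0.999, 0.044, -0.002]
force: [-0.2, 1.0, -0.1]
gripper_width: 85.1
gripper_force: 0.0
```

>>> {"op": "apply_moves", "data": {
  "increments": [
    [[0, 0, 0, 0, 0, 0, 0], [0.6, 0, 0, 0, 0, 0, 0], [0.6, 0, 0, 0, 0, 0, 0], [0.6, 0, 0, 0, 0, 0, 0], [0.6, 0, 0, 0, 0, 0, 0]]
  ]
}}

```text
time: 31.95
ee_pos: [522.8, -420.6, -22.2]
tcp_rot: [0.001, 0.999, 0.044, 0.002]
force: [0.1, 1.5, 7.7]
gripper_width: 50.9
gripper_force: 63.4
```

>>> {"op": "apply_moves", "data": {
  "increments": [
    [[0.6, 0, 0, -0.04, 0, 0, 0], [0.6, 0, 0, -0.09, 0, 0, 0], [0.6, 0, 0, -0.14, 0, 0, 0], [0.6, 0, 0, -0.183, 0, 0, 0], [0.6, 0, 0, -0.183, 0, 0, 0]]
  ]
}}

```text
time: 32.45
ee_pos: [523.5, -422.0, 167.8]
tcp_rot: [0.004, 0.999, 0.043, 0.006]
force: [0.1, -0.1, -0.1]
gripper_width: 50.7
gripper_force: 62.9
```

>>> {"op": "apply_moves", "data": {
  "increments": [
    [[0.6, 0, 0, 0, 0, 0, 0], [0.6, 0, 0, 0, 0, 0, 0]]
  ]
}}

```text
time: 32.65
ee_pos: [520.8, -419.3, 156.2]
tcp_rot: [-0.001, 0.999, 0.043, -0.001]
force: [-0.6, -0.4, -1.5]
gripper_width: 51.4
gripper_force: 62.8
```

```bash
python3 -c "
from h import *
rel([554.9,358.6,157])"
```

```text
t 32.6 tcp [ 520.8 -419.3  156.2] yaw 4.98 tilt [-0.001 -0.002] w 51.4 F [-0.6 -0.4 -1.5] gf 62.8 j [-0.38  0.22  0.19 -0.   -1.54  2.04]
  to [554.9 358.6 157. ] shift mm [ 1.015e+02 -7.720e+02  3.000e-01]
```

>>> {"op": "apply_moves", "data": {
  "increments": [
    [[0.6, 0.006, -0.0475, 0, 0, 0, 0], [0.6, 0.012, -0.095, 0, 0, 0, 0], [0.6, 0.019, -0.1425, 0, 0, 0, 0], [0.6, 0.025, -0.19, 0, 0, 0, 0], [0.6, 0.031, -0.2375, 0, 0, 0, 0]]
  ]
}}

```text
time: 33.15
ee_pos: [530.4, -178.6, 155.7]
tcp_rot: [-0.0, 0.999, 0.043, -0.001]
force: [2.2, 0.5, -0.8]
gripper_width: 51.1
gripper_force: 62.8
```

>>> {"op": "apply_moves", "data": {
  "increments": [
    [[0.6, 0.006, -0.0475, 0, 0, 0, 0], [0.6, 0.012, -0.095, 0, 0, 0, 0], [0.6, 0.019, -0.1425, 0, 0, 0, 0], [0.6, 0.025, -0.19, 0, 0, 0, 0], [0.6, 0.031, -0.2375, 0, 0, 0, 0]]
  ]
}}

```text
time: 33.65
ee_pos: [540.7, 60.6, 156.0]
tcp_rot: [0.0, 0.999, 0.044, -0.001]
force: [0.8, -0.6, -0.5]
gripper_width: 50.6
gripper_force: 62.8
```

>>> {"op": "apply_moves", "data": {
  "increments": [
    [[0.6, 0.006, -0.0475, 0, 0, 0, 0], [0.6, 0.012, -0.095, 0, 0, 0, 0], [0.6, 0.019, -0.1425, 0, 0, 0, 0], [0.6, 0.025, -0.19, 0, 0, 0, 0], [0.6, 0.031, -0.2375, 0, 0, 0, 0]]
  ]
}}

```text
time: 34.15
ee_pos: [551.1, 299.7, 155.7]
tcp_rot: [0.001, 0.999, 0.044, -0.001]
force: [1.7, 0.5, -0.3]
gripper_width: 51.1
gripper_force: 62.8
```

>>> {"op": "apply_moves", "data": {
  "increments": [
    [[0.6, 0.004, -0.03, 0, 0, 0, 0], [0.6, 0.0085, -0.0595, 0, 0, 0, 0], [0.6, 0.0085, -0.0595, 0, 0, 0, 0], [0.6, 0.0085, -0.0595, 0, 0, 0, 0], [0.6, 0.0085, -0.0595, 0, 0, 0, 0]]
  ]
}}

```text
time: 34.65
ee_pos: [555.1, 357.3, 156.6]
tcp_rot: [0.001, 0.999, 0.043, -0.001]
force: [-0.5, -0.5, 0.4]
gripper_width: 50.9
gripper_force: 62.8
```

```bash
python3 hold.py section_1
```

```text
t 34.6 tcp [555.1 357.3 156.6] yaw 4.96 tilt [-0.001  0.001] w 50.9 F [-0.5 -0.5  0.4] gf 62.8 j [ 0.87  0.2   0.17  0.   -1.54  0.78]
  to [554.2 358.6  95. ] shift mm [-0.7 -1.4 61.6]
t 34.7 tcp [555.2 357.2 157.1] yaw 4.94 tilt [-0.001  0.001] w 50.9 F [ 0.2  0.4 -0.5] gf 62.8 j [ 0.87  0.2   0.17  0.   -1.54  0.78]
0.83 [332.3, 322.1] top z -36.5 bottom 158.7 x -27.9 26.9 y -26.6 24.5
plane tilt [0.002 0.002]
bore ellipse px [321. 314.] tool [[  4.4  -0.7 -36.5]]
```

>>> {"op": "apply_moves", "data": {
  "increments": [
    [[0.6, -0.0007, -0.0013, 0.01, 0, 0, 0], [0.6, -0.0007, -0.0013, 0.02, 0, 0, 0], [0.6, -0.0007, -0.0013, 0.03, 0, 0, 0], [0.6, -0.0007, -0.0013, 0.035, 0, 0, 0], [0.6, -0.0007, -0.0013, 0.035, 0, 0, 0]]
  ]
}}

```text
time: 35.25
ee_pos: [553.9, 358.9, 120.9]
tcp_rot: [0.001, 0.999, 0.043, -0.001]
force: [0.5, 0.0, -1.3]
gripper_width: 50.7
gripper_force: 62.8
```

>>> {"op": "apply_moves", "data": {
  "increments": [
    [[0.6, 0, 0, 0.012, 0, 0, 0], [0.6, 0, 0, 0.02, 0, 0, 0], [0.6, 0, 0, 0.02, 0, 0, 0], [0.2, 0, 0, 0.02, 0, 0, 0], [0.1, 0, 0, 0.02, 0, 0, 0]]
  ]
}}

```text
time: 35.75
ee_pos: [554.8, 359.5, 103.3]
tcp_rot: [-0.0, 0.999, 0.043, 0.0]
force: [0.6, -0.4, 0.3]
gripper_width: 76.1
gripper_force: 0.0
```

>>> {"op": "apply_moves", "data": {
  "increments": [
    [[0.1, 0, 0, 0, 0, 0, 0], [0, 0, 0, -0.05, 0, 0, 0], [0, 0, 0, -0.1, 0, 0, 0], [0, 0.01, 0.045, -0.11, 0, 0, 0], [0, 0.02, 0.09, -0.11, 0, 0, 0]]
  ]
}}

```text
time: 36.25
ee_pos: [583.2, 272.0, 216.9]
tcp_rot: [-0.002, 0.999, 0.045, 0.003]
force: [1.1, 0.4, -0.7]
gripper_width: 85.4
gripper_force: 0.0
```

```bash
python3 chk.py | grep -v "^[5-9]"
```

```text
t 36.2 tcp [583.2 272.  216.9] yaw 5.13 tilt [ 0.006 -0.003] w 85.4 F [ 1.1  0.4 -0.7] gf 0.0 j [ 0.75  0.15  0.22  0.   -1.63  0.91]
100 130 zmed 102.0 x 545.0 581.0 y 333.0 373.0 mid [563.  353.1]
104 140 zmed 105.9 x 544.0 581.0 y 333.0 374.0 mid [562.8 353.6]
108 151 zmed 110.1 x 543.0 581.0 y 333.0 375.0 mid [561.8 354.1]
112 123 zmed 114.2 x 541.0 581.0 y 333.0 377.0 mid [561.  355.3]
116 154 zmed 118.0 x 540.0 581.0 y 333.0 377.0 mid [560.8 355.2]
120 211 zmed 122.1 x 545.0 581.0 y 333.0 377.0 mid [562.9 355.3]
124 2064 zmed 127.4 x 526.0 581.0 y 333.0 387.0 mid [553.6 360. ]
128 1600 zmed 128.4 x 528.0 581.0 y 334.0 386.0 mid [554.2 360. ]
136 67 zmed 138.0 x 549.0 562.0 y 351.0 365.0 mid [555.5 358. ]
140 72 zmed 142.2 x 551.0 562.0 y 351.0 365.0 mid [556.5 357.9]
144 73 zmed 145.9 x 550.0 562.0 y 351.0 366.0 mid [555.9 358.5]
148 130 zmed 150.5 x 546.0 562.0 y 351.0 367.0 mid [554.  358.9]
152 163 zmed 153.9 x 547.0 561.0 y 351.0 366.0 mid [553.9 358.4]
156 243 zmed 158.7 x 549.0 560.0 y 353.0 364.0 mid [554.4 358.7]
```

>>> {"op": "apply_moves", "data": {
  "increments": [
    [[0, -0.0155, 0.0445, 0, 0, 0, 0], [0, -0.031, 0.089, 0, 0, 0, 0], [0, -0.0465, 0.1335, 0, 0, 0, 0], [0, -0.062, 0.178, 0, 0, 0, 0], [0, -0.0775, 0.2225, 0, 0, 0, 0]]
  ]
}}

```text
time: 36.8
ee_pos: [523.6, 41.4, 213.2]
tcp_rot: [-0.0, 0.999, 0.044, 0.001]
force: [0.4, -0.7, 0.0]
gripper_width: 85.3
gripper_force: 0.0
```

>>> {"op": "apply_moves", "data": {
  "increments": [
    [[0, -0.0155, 0.0445, 0, 0, 0, 0], [0, -0.031, 0.089, 0, 0, 0, 0], [0, -0.0465, 0.1335, 0.01, 0, 0, 0], [0, -0.062, 0.178, 0.02, 0, 0, 0], [0, -0.0775, 0.2225, 0.02, 0, 0, 0]]
  ]
}}

```text
time: 37.3
ee_pos: [465.2, -186.8, 191.8]
tcp_rot: [-0.0, 0.999, 0.044, -0.0]
force: [0.5, 0.2, 0.2]
gripper_width: 85.7
gripper_force: 0.0
```

>>> {"op": "apply_moves", "data": {
  "increments": [
    [[0, -0.015, 0.044, 0.01, 0, 0, 0], [0, -0.03, 0.088, 0.02, 0, 0, 0], [0, -0.045, 0.132, 0.035, 0, 0, 0], [0, -0.0555, 0.155, 0.05, 0, 0, 0], [0, -0.0555, 0.155, 0.05, 0, 0, 0]]
  ]
}}

```text
time: 37.8
ee_pos: [422.2, -346.5, 140.1]
tcp_rot: [-0.001, 0.999, 0.041, -0.002]
force: [0.3, -1.0, -0.2]
gripper_width: 85.8
gripper_force: 0.0
```

>>> {"op": "apply_moves", "data": {
  "increments": [
    [[0, 0, 0, 0, 0, 0, 0], [0, 0, 0, 0, 0, 0, 0]]
  ]
}}

```text
time: 38.0
ee_pos: [425.2, -344.2, 143.7]
tcp_rot: [0.0, 0.999, 0.044, 0.001]
force: [0.9, 0.2, 0.1]
gripper_width: 85.8
gripper_force: 0.0
```

```bash
python3 p.py washer 413 -355 8
```

```text
washer 0.59 [212. 338.] [ 414.1 -353.1    6.7] [154. 149. 144.]
blob 2071 centre 412.9 -353.4 r 23.8 z 6.8
t 38.1 tcp [ 425.4 -343.9  143.7] yaw 5.07 tilt [0.002 0.001] w 85.4 F [ 0.9  0.1 -0.2] gf 0.0 j [-0.31 -0.1  -0.17  0.   -1.5   1.97]
  to [ 412.9 -353.4    0. ] shift mm [-13.6   8.2 143.7]
finger tip tool z -37.45886371785829 w 85.39740004468233
```

>>> {"op": "apply_moves", "data": {
  "increments": [
    [[0, -0.0136, 0.009, 0.045, 0, 0, 0], [0, -0.0136, 0.009, 0.09, 0, 0, 0], [0, -0.0136, 0.009, 0.135, 0, 0, 0], [0, -0.0136, 0.009, 0.165, 0, 0, 0], [0, -0.0136, 0.009, 0.17, 0, 0, 0]]
  ]
}}

```text
time: 38.6
ee_pos: [409.8, -352.6, -31.2]
tcp_rot: [-0.002, 0.999, 0.044, -0.003]
force: [0.0, 0.1, -0.1]
gripper_width: 85.4
gripper_force: 0.0
```

>>> {"op": "apply_moves", "data": {
  "increments": [
    [[0.2, 0, 0, 0, 0, 0, 0], [0.3, 0, 0, 0, 0, 0, 0], [0.65, 0, 0, 0, 0, 0, 0], [0.65, 0, 0, 0, 0, 0, 0], [0.65, 0, 0, 0, 0, 0, 0]]
  ]
}}

```text
time: 39.1
ee_pos: [413.7, -355.7, -23.9]
tcp_rot: [0.001, 0.999, 0.044, 0.002]
force: [-1.3, 3.0, 7.6]
gripper_width: 44.2
gripper_force: 60.0
```

>>> {"op": "apply_moves", "data": {
  "increments": [
    [[0.65, 0, 0, 0, 0, 0, 0], [0.65, 0, 0, -0.02, 0, 0, 0], [0.65, 0, 0, -0.04, 0, 0, 0], [0.65, 0, 0, -0.04, 0, 0, 0], [0.65, 0, 0, -0.04, 0, 0, 0]]
  ]
}}

```text
time: 39.6
ee_pos: [412.6, -354.9, 13.7]
tcp_rot: [0.0, 0.999, 0.043, 0.001]
force: [-0.1, 0.8, -0.8]
gripper_width: 44.5
gripper_force: 61.1
```

```bash
python3 hold.py washer
```

```text
t 39.6 tcp [ 412.6 -354.9   13.7] yaw 4.97 tilt [0.002 0.001] w 44.5 F [-0.1  0.8 -0.8] gf 61.1 j [-0.34 -0.05 -0.36 -0.   -1.26  2.  ]
  to [554.2 358.6  95. ] shift mm [ 203.2 -698.4  -81.4]
t 39.6 tcp [ 411.9 -354.6   12.7] yaw 4.97 tilt [ 0.001 -0.   ] w 44.1 F [-0.6 -0.  -1.5] gf 61.1 j [-0.34 -0.05 -0.36 -0.   -1.26  2.  ]
0.77 [296.3, 322.3] top z -32.7 bottom 15.1 x -23.7 23.8 y -22.9 21.7
plane tilt [0.    0.003]
bore ellipse px [320. 314.] tool [[  2.3  -0.6 -32.7]]
```

>>> {"op": "apply_moves", "data": {
  "increments": [
    [[0.65, 0, 0, -0.05, 0, 0, 0], [0.65, 0, 0, -0.1, 0, 0, 0], [0.65, 0, 0, -0.142, 0, 0, 0], [0.65, 0.0132, -0.0455, -0.142, 0, 0, 0], [0.65, 0.0264, -0.091, -0.142, 0, 0, 0]]
  ]
}}

```text
time: 40.2
ee_pos: [430.3, -261.4, 155.2]
tcp_rot: [0.0, 0.999, 0.042, 0.001]
force: [1.4, 0.9, -1.3]
gripper_width: 44.3
gripper_force: 61.7
```

>>> {"op": "apply_moves", "data": {
  "increments": [
    [[0.65, 0.0132, -0.0455, 0, 0, 0, 0], [0.65, 0.0264, -0.091, 0, 0, 0, 0], [0.65, 0.0396, -0.1365, 0, 0, 0, 0], [0.65, 0.0528, -0.182, 0, 0, 0, 0], [0.65, 0.066, -0.2275, 0, 0, 0, 0]]
  ]
}}

```text
time: 40.7
ee_pos: [475.9, -27.4, 154.0]
tcp_rot: [0.0, 0.999, 0.044, -0.0]
force: [1.4, -0.4, -0.4]
gripper_width: 44.4
gripper_force: 61.7
```

>>> {"op": "apply_moves", "data": {
  "increments": [
    [[0.65, 0.0132, -0.0455, 0, 0, 0, 0], [0.65, 0.0264, -0.091, 0, 0, 0, 0], [0.65, 0.0396, -0.1365, 0, 0, 0, 0], [0.65, 0.0528, -0.182, 0, 0, 0, 0], [0.65, 0.066, -0.2275, 0, 0, 0, 0]]
  ]
}}

```text
time: 41.2
ee_pos: [521.9, 204.9, 153.7]
tcp_rot: [0.0, 0.999, 0.044, -0.0]
force: [0.4, 0.2, -0.3]
gripper_width: 44.6
gripper_force: 61.7
```

>>> {"op": "apply_moves", "data": {
  "increments": [
    [[0.65, 0.013, -0.045, 0, 0, 0, 0], [0.65, 0.026, -0.09, 0, 0, 0, 0], [0.65, 0.038, -0.13, 0, 0, 0, 0], [0.65, 0.0446, -0.1523, 0, 0, 0, 0], [0.65, 0.0446, -0.1523, 0, 0, 0, 0]]
  ]
}}

```text
time: 41.7
ee_pos: [552.7, 361.0, 151.5]
tcp_rot: [0.001, 0.999, 0.045, -0.002]
force: [-0.7, -0.3, -0.4]
gripper_width: 44.0
gripper_force: 61.7
```

>>> {"op": "apply_moves", "data": {
  "increments": [
    [[0.65, 0, 0, 0, 0, 0, 0], [0.65, 0, 0, 0, 0, 0, 0]]
  ]
}}

```text
time: 41.9
ee_pos: [553.3, 357.8, 154.2]
tcp_rot: [0.0, 0.999, 0.043, -0.0]
force: [-0.5, -0.2, -1.1]
gripper_width: 44.4
gripper_force: 61.7
```

```bash
python3 hold.py washer
```

```text
t 41.9 tcp [553.3 357.8 154.2] yaw 4.95 tilt [-0.001  0.001] w 44.4 F [-0.5 -0.2 -1.1] gf 61.7 j [ 0.88  0.2   0.16  0.   -1.53  0.78]
  to [554.2 358.6  95. ] shift mm [ 1.  -0.8 59.2]
t 42.0 tcp [553.5 357.7 154.7] yaw 4.94 tilt [0. 0.] w 44.1 F [-0.2  0.2 -1.5] gf 61.7 j [ 0.88  0.2   0.16  0.   -1.53  0.78]
0.59 [295.1, 320.5] top z -31.2 bottom 157.0 x -24.9 22.7 y -23.4 21.4
plane tilt [0.002 0.003]
bore ellipse px [321. 314.] tool [[  1.8  -1.  -31.2]]
```

>>> {"op": "apply_moves", "data": {
  "increments": [
    [[0.65, 0.0008, -0.0008, 0.01, 0, 0, 0], [0.65, 0.0008, -0.0008, 0.02, 0, 0, 0], [0.65, 0.0008, -0.0008, 0.028, 0, 0, 0], [0.65, 0.0008, -0.0008, 0.034, 0, 0, 0], [0.65, 0.0008, -0.0008, 0.034, 0, 0, 0]]
  ]
}}

```text
time: 42.5
ee_pos: [553.6, 359.0, 118.9]
tcp_rot: [0.001, 0.999, 0.043, -0.001]
force: [0.7, -0.7, -1.8]
gripper_width: 44.2
gripper_force: 61.7
```

>>> {"op": "apply_moves", "data": {
  "increments": [
    [[0.65, 0, 0, 0.009, 0, 0, 0], [0.65, 0, 0, 0.009, 0, 0, 0], [0.65, 0, 0, 0.009, 0, 0, 0], [0.3, 0, 0, 0.009, 0, 0, 0], [0.1, 0, 0, 0.009, 0, 0, 0]]
  ]
}}

```text
time: 43.0
ee_pos: [554.4, 359.6, 112.2]
tcp_rot: [-0.0, 0.999, 0.044, 0.0]
force: [0.4, -1.1, -0.9]
gripper_width: 71.8
gripper_force: 0.0
```

>>> {"op": "apply_moves", "data": {
  "increments": [
    [[0.1, 0, 0, 0, 0, 0, 0], [0, 0, 0, -0.05, 0, 0, 0], [0, 0, 0, -0.1, 0, 0, 0], [0, 0.01, 0.045, -0.1, 0, 0, 0], [0, 0.02, 0.09, -0.1, 0, 0, 0]]
  ]
}}

```text
time: 43.5
ee_pos: [582.5, 272.0, 214.2]
tcp_rot: [-0.001, 0.999, 0.045, 0.002]
force: [0.8, -0.1, -1.1]
gripper_width: 85.7
gripper_force: 0.0
```

```bash
python3 chk.py | grep -v "^[5-9]"
```

```text
t 43.5 tcp [582.5 272.  214.2] yaw 5.13 tilt [ 0.004 -0.002] w 85.7 F [ 0.8 -0.1 -1.1] gf 0.0 j [ 0.75  0.15  0.22  0.   -1.63  0.91]
100 121 zmed 101.9 x 546.0 581.0 y 333.0 374.0 mid [563.3 353.6]
104 135 zmed 105.9 x 545.0 581.0 y 333.0 374.0 mid [562.9 353.5]
108 161 zmed 110.4 x 543.0 581.0 y 333.0 376.0 mid [562.2 354.4]
112 105 zmed 114.4 x 544.0 581.0 y 333.0 377.0 mid [562.5 354.9]
116 163 zmed 118.0 x 541.0 581.0 y 333.0 377.0 mid [561.2 355. ]
120 165 zmed 121.9 x 540.0 581.0 y 333.0 377.0 mid [560.5 354.8]
124 718 zmed 127.1 x 527.0 581.0 y 333.0 387.0 mid [554.  359.9]
128 360 zmed 128.6 x 528.0 581.0 y 334.0 386.0 mid [554.8 359.8]
132 1668 zmed 135.4 x 530.0 577.0 y 337.0 384.0 mid [553.7 360.5]
136 1290 zmed 136.5 x 531.0 577.0 y 337.0 384.0 mid [553.8 360.4]
140 78 zmed 142.2 x 550.0 562.0 y 351.0 364.0 mid [556.3 357.8]
144 77 zmed 145.9 x 550.0 562.0 y 351.0 365.0 mid [556.2 357.7]
148 124 zmed 150.5 x 546.0 562.0 y 351.0 367.0 mid [554.3 358.9]
152 174 zmed 153.7 x 546.0 562.0 y 352.0 366.0 mid [554. 359.]
156 242 zmed 158.6 x 548.0 560.0 y 353.0 364.0 mid [553.8 358.8]
```

>>> {"op": "apply_moves", "data": {
  "increments": [
    [[0, -0.0086, 0.0456, 0, 0, 0, 0], [0, -0.0172, 0.0912, 0, 0, 0, 0], [0, -0.0258, 0.1368, 0, 0, 0, 0], [0, -0.0344, 0.1824, 0, 0, 0, 0], [0, -0.043, 0.228, 0, 0, 0, 0]]
  ]
}}

```text
time: 44.05
ee_pos: [558.4, 38.9, 212.0]
tcp_rot: [-0.0, 0.999, 0.044, 0.0]
force: [0.9, -0.0, 0.8]
gripper_width: 85.7
gripper_force: 0.0
```

>>> {"op": "apply_moves", "data": {
  "increments": [
    [[0, -0.0086, 0.0456, 0, 0, 0, 0], [0, -0.0172, 0.0912, 0.01, 0, 0, 0], [0, -0.0258, 0.1368, 0.025, 0, 0, 0], [0, -0.0344, 0.1824, 0.045, 0, 0, 0], [0, -0.043, 0.228, 0.065, 0, 0, 0]]
  ]
}}

```text
time: 44.55
ee_pos: [535.6, -191.1, 147.1]
tcp_rot: [0.0, 0.999, 0.044, 0.001]
force: [0.8, 0.5, -0.6]
gripper_width: 85.1
gripper_force: 0.0
```

>>> {"op": "apply_moves", "data": {
  "increments": [
    [[0, 0, 0, 0.01, 0, 0, 0], [0, 0, 0, 0.01, 0, 0, 0], [0, 0, 0, 0.01, 0, 0, 0]]
  ]
}}

```text
time: 44.85
ee_pos: [536.2, -188.9, 137.7]
tcp_rot: [0.0, 0.999, 0.044, 0.0]
force: [1.0, -0.6, 0.1]
gripper_width: 85.4
gripper_force: 0.0
```

```bash
python3 p.py bushing 524 -200 16
```

```text
bushing 0.9 [228. 337.] [ 530.2 -197.8   14. ] [ 72. 124. 154.]
blob 592 centre 529.8 -197.9 r 14.9 z 14.7
t 45.0 tcp [ 536.8 -188.3  138.4] yaw 5.08 tilt [0.002 0.001] w 85.4 F [-0.6 -0.7 -1.2] gf 0.0 j [ 0.02 -0.04 -0.12  0.   -1.49  1.64]
  to [ 529.8 -197.9    0. ] shift mm [ -8.    8.8 138.4]
finger tip tool z -36.59808047590725 w 85.41450545426565
```

```bash
python3 -c "
from h import *
f=vision.grab_frame('wrist'); W=cloud(f); x,y,z=W[...,0],W[...,1],W[...,2]
k=(z>4)&(z<60)&(abs(x-529.8)<90)&(abs(y+198)<110)
n,l,s,c=cv2.connectedComponentsWithStats(np.uint8(k))
for i in range(1,n):
    if s[i,4]>40: q=W[l==i]; print(s[i],q.min(0).round(),q.max(0).round())
"
```

```text
[ 274   94   29   47 1027] [ 589. -170.   16.] [ 620. -148.   31.]
[429 109  27  28 631] [ 602. -275.   16.] [ 620. -256.   31.]
[491 116   9  17  96] [ 608. -308.    4.] [ 620. -306.   15.]
[ 188  128   30   71 1471] [ 540. -107.    4.] [592. -88.  16.]
[315 202  38  41 822] [ 515. -212.    4.] [ 545. -184.   17.]
```

View pics/last.png

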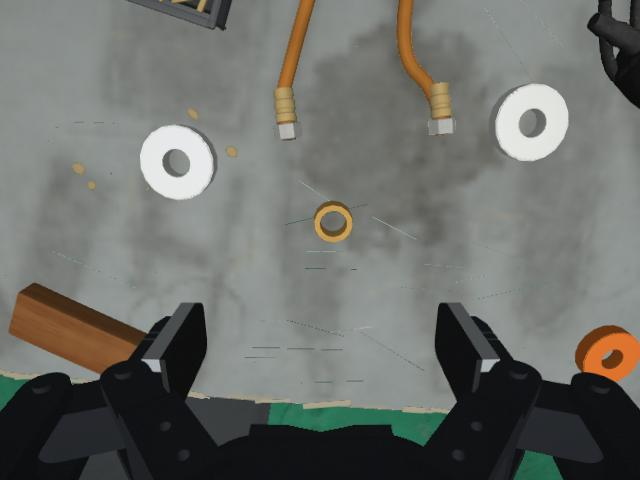

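>>> {"op": "apply_moves", "data": {
  "increments": [
    [[0.2, -0.008, 0.0096, 0.045, 0, 0, 0], [0.3, -0.008, 0.0096, 0.09, 0, 0, 0], [0.3, -0.008, 0.0096, 0.13, 0, 0, 0], [0.3, -0.008, 0.0096, 0.155, 0, 0, 0], [0.3, -0.008, 0.0096, 0.16, 0, 0, 0]]
  ]
}}

```text
time: 45.5
ee_pos: [526.9, -198.3, -26.0]
tcp_rot: [-0.001, 0.999, 0.044, -0.002]
force: [-0.3, 0.4, -0.2]
gripper_width: 59.9
gripper_force: 0.0
```

>>> {"op": "apply_moves", "data": {
  "increments": [
    [[0.3, 0, 0, 0, 0, 0, 0], [0.85, 0, 0, 0, 0, 0, 0], [0.85, 0, 0, 0, 0, 0, 0], [0.85, 0, 0, 0, 0, 0, 0], [0.85, 0, 0, 0, 0, 0, 0]]
  ]
}}

```text
time: 46.0
ee_pos: [530.5, -199.7, -20.3]
tcp_rot: [0.001, 0.999, 0.044, 0.002]
force: [-0.4, 2.1, 6.5]
gripper_width: 27.1
gripper_force: 58.7
```

>>> {"op": "apply_moves", "data": {
  "increments": [
    [[0.85, 0, 0, 0, 0, 0, 0], [0.85, 0, 0, -0.02, 0, 0, 0], [0.85, 0, 0, -0.04, 0, 0, 0], [0.85, 0, 0, -0.04, 0, 0, 0], [0.85, 0, 0, -0.04, 0, 0, 0]]
  ]
}}

```text
time: 46.5
ee_pos: [529.2, -199.4, 17.6]
tcp_rot: [-0.0, 0.999, 0.043, 0.001]
force: [0.1, 0.1, -0.5]
gripper_width: 26.9
gripper_force: 59.2
```

```bash
python3 hold.py bushing
```

```text
t 46.5 tcp [ 529.2 -199.4   17.6] yaw 4.97 tilt [ 0.002 -0.   ] w 26.9 F [ 0.1  0.1 -0.5] gf 59.2 j [-0.01  0.01 -0.29 -0.   -1.27  1.66]
  to [554.2 358.6  95. ] shift mm [  73.4 -553.7  -77.1]
t 46.5 tcp [ 528.5 -199.3   16.7] yaw 4.97 tilt [-0. -0.] w 26.9 F [-0.5  0.  -1.5] gf 59.2 j [-0.01  0.01 -0.3  -0.   -1.27  1.66]
0.57 [323.2, 319.9] top z -36.8 bottom 19.6 x -14.3 15.1 y -14.4 13.0
plane tilt [-0.     0.002]
bore ellipse px [320. 313.] tool [[  5.1  -1.  -36.8]]
```

>>> {"op": "apply_moves", "data": {
  "increments": [
    [[0.85, 0, 0, -0.05, 0, 0, 0], [0.85, 0, 0, -0.1, 0, 0, 0], [0.85, 0, 0, -0.14, 0, 0, 0], [0.85, 0.0061, -0.0461, -0.14, 0, 0, 0], [0.85, 0.0122, -0.0922, -0.14, 0, 0, 0]]
  ]
}}

```text
time: 47.1
ee_pos: [533.1, -106.2, 157.6]
tcp_rot: [-0.0, 0.999, 0.042, 0.001]
force: [0.9, 0.9, -1.5]
gripper_width: 26.9
gripper_force: 59.4
```

>>> {"op": "apply_moves", "data": {
  "increments": [
    [[0.85, 0.0061, -0.0461, 0, 0, 0, 0], [0.85, 0.0122, -0.0922, 0, 0, 0, 0], [0.85, 0.0183, -0.1383, 0, 0, 0, 0], [0.85, 0.0244, -0.1844, 0, 0, 0, 0], [0.85, 0.0305, -0.2305, 0, 0, 0, 0]]
  ]
}}

```text
time: 47.6
ee_pos: [542.7, 127.5, 156.1]
tcp_rot: [0.0, 0.999, 0.044, -0.001]
force: [0.5, 0.2, 0.3]
gripper_width: 26.9
gripper_force: 59.4
```

>>> {"op": "apply_moves", "data": {
  "increments": [
    [[0.85, 0.0061, -0.0461, 0, 0, 0, 0], [0.85, 0.0122, -0.0922, 0, 0, 0, 0], [0.85, 0.0183, -0.1383, 0, 0, 0, 0], [0.85, 0.0244, -0.1844, 0, 0, 0, 0], [0.85, 0.0307, -0.231, 0, 0, 0, 0]]
  ]
}}

```text
time: 48.1
ee_pos: [553.3, 360.2, 155.7]
tcp_rot: [0.001, 0.999, 0.044, -0.001]
force: [-0.6, 0.1, 0.2]
gripper_width: 27.0
gripper_force: 59.4
```

>>> {"op": "apply_moves", "data": {
  "increments": [
    [[0.85, 0, 0, 0, 0, 0, 0], [0.85, 0, 0, 0, 0, 0, 0], [0.85, 0, 0, 0, 0, 0, 0], [0.85, 0, 0, 0, 0, 0, 0]]
  ]
}}

```text
time: 48.5
ee_pos: [554.1, 357.3, 157.3]
tcp_rot: [-0.0, 0.999, 0.043, 0.0]
force: [0.0, 0.4, -0.0]
gripper_width: 27.0
gripper_force: 59.4
```

```bash
python3 hold.py bushing
```

```text
t 48.5 tcp [554.1 357.3 157.3] yaw 4.91 tilt [ 0. -0.] w 27.0 F [ 0.   0.4 -0. ] gf 59.4 j [ 0.88  0.2   0.16  0.   -1.54  0.78]
  to [554.2 358.6  95. ] shift mm [ 0.2 -1.2 62.3]
t 48.5 tcp [554.1 357.4 157.5] yaw 4.91 tilt [ 0.001 -0.   ] w 26.9 F [ 0.1 -0.2 -0.2] gf 59.4 j [ 0.88  0.2   0.17  0.   -1.54  0.78]
0.76 [324.5, 321.3] top z -35.6 bottom 159.9 x -15.5 14.4 y -14.5 12.8
plane tilt [-0.     0.002]
bore ellipse px [321. 313.] tool [[  4.4  -0.7 -35.6]]
```

>>> {"op": "apply_moves", "data": {
  "increments": [
    [[0.85, 0.0002, -0.0012, 0.01, 0, 0, 0], [0.85, 0.0002, -0.0012, 0.02, 0, 0, 0], [0.85, 0.0002, -0.0012, 0.028, 0, 0, 0], [0.85, 0.0002, -0.0012, 0.034, 0, 0, 0], [0.85, 0.0002, -0.0012, 0.034, 0, 0, 0]]
  ]
}}

```text
time: 49.1
ee_pos: [553.3, 359.3, 121.2]
tcp_rot: [0.001, 0.999, 0.043, -0.001]
force: [0.2, 0.6, -0.9]
gripper_width: 27.1
gripper_force: 59.4
```

>>> {"op": "apply_moves", "data": {
  "increments": [
    [[0.85, 0, 0, 0.003, 0, 0, 0], [0.85, 0, 0, 0.003, 0, 0, 0], [0.5, 0, 0, 0.003, 0, 0, 0], [0.3, 0, 0, 0.003, 0, 0, 0], [0.3, 0, 0, 0.003, 0, 0, 0]]
  ]
}}

```text
time: 49.6
ee_pos: [554.0, 359.8, 120.4]
tcp_rot: [-0.0, 0.999, 0.043, 0.0]
force: [-0.8, -0.2, 0.4]
gripper_width: 59.7
gripper_force: 0.0
```

>>> {"op": "apply_moves", "data": {
  "increments": [
    [[0.3, 0, 0, 0, 0, 0, 0], [0.2, 0, 0, -0.05, 0, 0, 0], [0, 0, 0, -0.095, 0, 0, 0], [0, 0.01, 0.045, -0.095, 0, 0, 0], [0, 0.02, 0.09, -0.095, 0, 0, 0]]
  ]
}}

```text
time: 50.1
ee_pos: [582.1, 272.1, 217.1]
tcp_rot: [-0.001, 0.999, 0.045, 0.001]
force: [0.6, 0.4, -0.7]
gripper_width: 85.3
gripper_force: 0.0
```

>>> {"op": "apply_moves", "data": {
  "increments": [
    [[0, 0, 0.01, 0, 0, 0, 0], [0, 0, 0.01, 0, 0, 0, 0], [0, 0, 0.01, 0, 0, 0, 0]]
  ]
}}

```text
time: 50.4
ee_pos: [582.4, 262.1, 214.9]
tcp_rot: [-0.0, 0.999, 0.043, -0.0]
force: [-0.4, -0.6, -1.6]
gripper_width: 85.6
gripper_force: 0.0
```

```bash
cat >> chk.py <<'E'
k=(z>88)&(z<98)&(abs(x-565)<25)&(y<290)&(y>200); print('grip',cv2.minAreaRect(W[k][:,:2].astype(np.float32)) if k.sum()>20 else None)
E
python3 chk.py | grep -v "^[5-9]"
```

```text
t 50.4 tcp [582.4 262.1 214.9] yaw 4.97 tilt [-0. -0.] w 85.6 F [-0.4 -0.6 -1.6] gf 0.0 j [ 0.74  0.14  0.21 -0.   -1.64  0.92]
100 131 zmed 101.9 x 545.0 581.0 y 333.0 374.0 mid [563.  353.4]
104 144 zmed 105.9 x 545.0 581.0 y 333.0 373.0 mid [562.8 353. ]
108 167 zmed 110.2 x 543.0 581.0 y 333.0 376.0 mid [562.3 354.5]
112 112 zmed 114.4 x 542.0 581.0 y 333.0 374.0 mid [561.5 353.5]
116 158 zmed 117.8 x 541.0 582.0 y 333.0 376.0 mid [561.2 354.7]
120 176 zmed 122.0 x 541.0 581.0 y 333.0 377.0 mid [561.2 355.2]
124 649 zmed 127.1 x 527.0 581.0 y 333.0 387.0 mid [554.3 360.3]
128 371 zmed 128.5 x 532.0 581.0 y 334.0 385.0 mid [556.5 359.3]
132 1045 zmed 135.4 x 530.0 577.0 y 336.0 384.0 mid [553.8 359.8]
136 863 zmed 136.5 x 531.0 577.0 y 337.0 383.0 mid [553.9 359.7]
140 141 zmed 142.3 x 545.0 568.0 y 345.0 371.0 mid [556.4 358.3]
144 192 zmed 146.0 x 543.0 568.0 y 346.0 371.0 mid [555.8 358.4]
148 794 zmed 151.2 x 539.0 568.0 y 346.0 375.0 mid [553.7 360.3]
152 484 zmed 152.6 x 540.0 568.0 y 346.0 374.0 mid [553.7 360.3]
156 236 zmed 158.6 x 549.0 560.0 y 353.0 365.0 mid [554.5 359.2]
grip ((564.3868408203125, 244.53720092773438), (18.80533790588379, 33.55372619628906), 3.422527313232422)
```

View pics/last.png

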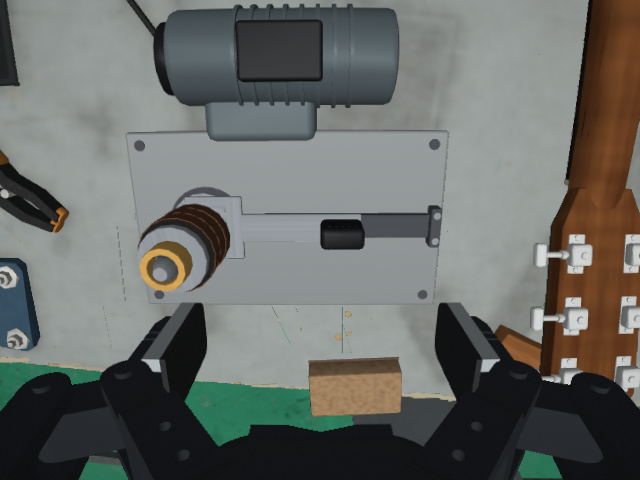

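The picture shows the full stack on the spindle, with the bushing on top at pixel (265,165). The lock is home with its grip at (234,342), and the gripper is clear of everything.

```bash
python3 -c "
from h import *
print(env.close_job())"
```

```text
the job is handed in; nothing more can be done
None
```

The sanding drum is made up and handed in, but the hand-in call returned no verdict. A last wrist-camera check before it showed the lock home over the seated collar, then three sections, the washer and the bushing lying flat on the spindle.

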